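# Unlock and slide open the lens case, then stand the barrel on the rest

## Task

Take the lens barrel out of its transport case: keep the release tab on the sliding cover pressed down while you slide the cover along its rails towards the light bar, all the way, until it stays fully open. Then grip the barrel gently, lift it out and stand it upright in the middle of the round rest, setting it down softly and letting go. Do not knock over or shift the other things on the bench.

Things in the scene. Friction and masses are not known exactly. Their poses are not given: they have to be found in the camera images.
- case: Grey transport case, 212 x 152 mm, fixed on a 260 x 202 x 8 mm steel plate. Origin on the table under it; x runs along the cover's rails from the barrel's end to the light bar's end, y across, z up. In this frame, mm: compartment x -100 to -4, y -70 to 70, floor z 14, walls up to z 80; beyond x -4 a solid deck, with rails along both sides from x -13, inner edges y -62 and 62, top z 100.
- bar_edge (a point): Middle of the lower inner edge of the white light bar over one end of the case (case x 52, y 0, z 205 mm). The bar is 60 mm deep (to case x 112), 188 wide (y), 25 high, on two posts at x 104, y -86 and 86. When open, the tab's centre lies 8 mm beyond this edge, 105 mm below: a gripper pointing straight down cannot follow. Lean it 30 to 45 degrees, fingers down and towards case +x.
- cover (a joint): How far the flat dark cover (100 mm long, 138 wide, top at case z 88 mm) has slid along case +x, in m: 0 shut, 0.090 at the stop. Rubs with 2.5 N. Teeth in the rails block it both ways unless the tab is kept down: with the tab up it catches at 0, at 17 to 25, 41 to 46 and 61 to 65 mm, and past 81 mm it stays caught open.
- tab (a joint): How far the release tab is pressed down, in m: 0 up, 0.010 at the bottom stop. The teeth clear from about 0.0045 on, so 0.006 to 0.009 is a good depth. Spring: 4 N to begin, 8 N at the bottom.
- tab_pad (a point): Centre of the top of the release tab: a black ribbed thumb pad, 36 mm (case x) by 44 mm (y), moving with tab and cover. Cover shut, tab up: case x -30, y 0, z 100 mm. At the pad's +x end rises a thumb stop 44 mm wide, 8 thick, 18 higher than the pad, its face 18 mm from this point: push the cover by it. Axes as the case's.
- lens_mid (a point): Centre (half-way up) of the lens barrel: upright black cylinder, 48 mm diameter, 60 high, about 0.22 kg, glass top. Stands near case x -60, y 0 mm, between two 8 mm high ribs along y at case x -90 and -30, hidden until the cover is open. Grip it with fingers closing along case y. Fragile: 20 to 40 N on each finger, no more. z is its axis, up.
- rest_top (a point): Centre of the flat top of the round ivory rest, a fixed disc 96 mm in diameter and 22 mm high on the table, to the left or the right of the case. (On the other side is a square white parts tray.)
- tube: Bystander: upright black tube 34 mm in diameter, 85 mm high; origin under its centre.
- pot: Bystander: small ivory bowl, 64 mm in diameter, 50 mm high; origin under its centre.
- driver: Bystander: screwdriver, 170 mm, lying on the table; origin under its middle.
- bottle: Bystander: white plastic bottle 56 mm in diameter, 130 mm high; origin under its centre.
- vblock: Bystander: ivory block 50 x 30 mm, 60 mm high; origin under its centre.

How it is judged (in metres and radians):
On the way, in this order (a step that is already met when the one before it is completed fails the run):
1. the cover is slid fully open with the barrel still standing in the case (value of joint cover above 0.08 m and z of lens_mid in the frame of case below 0.06 m), for 0.2 s.
2. the barrel is lifted clear of the case (z of lens_mid in the frame of case above 0.1 m), for 0.1 s.
At the end, for the whole second after the job is handed in: The cover is still open by more than 80 mm of its 90; the barrel stands upright (within 0.1 rad) on the round rest, its axis within 20 mm of the rest's centre, at rest and released (value of joint cover above 0.08 m and horizontal distance between lens_mid and rest_top below 0.02 m and z of lens_mid in the frame of rest_top between 0.026 and 0.034 m and angle between lens_mid's own z axis and vertical below 0.1 rad and linear speed of lens below 0.02 m/s and contact force between the fingers and lens below 0.1 N); the robot touches nothing.
It fails at once if the barrel is squeezed hard (fingers' contact force on it, both together, over 120 N) (contact force between the fingers and lens above 120 N).
It fails at once if the barrel is banged down on the rest (over 60 N) (contact force between lens and rest above 60 N).
It fails at once if the barrel is dropped onto the rest (faster than 0.35 m/s within 30 mm of it) (horizontal distance between lens_mid and rest_top below 0.06 m and z of lens_mid in the frame of rest_top below 0.06 m and linear speed of lens above 0.35 m/s).
It fails at once if a bystander is shifted by more than 30 mm (distance of any of tube, pot, driver, bottle, vblock from where it was at the start of the episode above 0.03 m).
It also fails if it takes over 58 s, if anything falls off the work surface, if the arm or the gripper's body presses on something with over 40 N, if the wrist force passes 120 N, or if a joint passes its speed limit or range.

## Robot

A 6-joint arm with a two-finger parallel gripper is mounted at the origin on the work surface. World frame = base frame: x ahead of the robot, y to its left, z up, the work surface at z = 0. Lengths are in m, angles in degrees, forces in N, time in s.
With the tool pointing down it reaches from about 0.15 to 0.775 m from the base axis. Payload 6.1 kg.
Tool frame: the origin (TCP) lies midway between the tips of the shut fingers; the grasp point (between the pads) lies 19 mm behind it; z points along the fingers, y is the direction in which the jaws open and shut (so a half turn about z gives the same grasp; the last joint's range is limited). The gripper opens to 85 mm and grips with 20 to 120 N. Pads are 22 mm wide; open, the fingers measure 114 mm over their backs; the gripper's body (76 mm by 85 mm) begins 54 mm behind the grasp point. The pads swing forward as they close: fully open they stand 13 mm farther back than shut.
Start: joints at [76.948, 7.208, -2.269, 80.523, 0, 90], TCP at [0.119, 0.511, 0.231] pointing down, gripper open.
Joint ranges: [-155.77, 155.77], [-54.66, 111.73], [-72.52, 77.12], [-102.08, 115.82], [-83.92, 84.16], [-180, 180]. Speed limits (degrees/s): [136.94, 136.94, 172.46, 180, 180, 180].

## Interface

Orientations are given as [roll, pitch, yaw] about the fixed x, y, z axes, in that order (R = Rz(yaw) Ry(pitch) Rx(roll)).
In Python, from workcell import telemetry, snapshot, job, masks_of gives the robot as it stands.
- The arm moves only by the tool play_rows, never from a script. Its argument "increments" is one flat list of numbers, 6 for each row, row after row: the shift along the tool's x, y, z in units of 0.05 m (1.0 is 0.05 m), then the turn, a rotation vector about the tool's x, y, z in units of pi/2 rad (1.0 is pi/2 rad). A call has 1 to 12 rows; each row shifts and turns the commanded pose from where the row before left it, along the tool's axes as they then stand; what a row does not reach is not made up. A row lasts 1/12 s, in which the tool goes at most 41.7 mm and 7.16 degrees, less where a joint would pass 70% of its speed; a pose out of reach is approached as far as the arm can. A call with a number of a shift or a turn outside -1 to 1 is refused whole. A call with a gripper value outside its range is refused whole. "gripper" is the opening, from -1 (shut) to 1 (fully open), set as the call begins (left out, the last holds). The fingers move at their own pace and stop on an object; "grip_force" is the grip in N (left out, the last holds). Time passes only in rows, so rows that do not move let the fingers close. It gives the time, the measured TCP pose, the force and the opening at its end, in the units of the state.
- telemetry.sense(): the state, without advancing time (a new reading comes with each control period).
- snapshot(name): name is "side" or "top"; returns a dict with "color" (384x512x3 uint8, red, green, blue), "z_map" (384x512 float32, m along the optical axis (not along the pixel's ray), 0 where there is no reading), "fov_y" (degrees; the focal length in pixels is half the picture's height over the tangent of half this angle, whatever the lens; pixels are square), "cx", "cy" (the principal point, pixels), "T" (4x4, takes a point from camera to world coordinates). Camera axes: x right, y down, z forward; pixel columns grow to the right and rows downward; lengths in m; the calibration is good to about 2 mm. A picture is of the moment at which its call begins.
- job.job_done(): hands the job in, once; it reports no verdict.
Trained networks look in a picture, given as the dict that the camera call returned (one of the last four; its "shot" number tells which), for a name from the list of things; names that differ only in an ending like _2 or _b are one class to them, and where a whole thing is asked for, a point or a joint stands for the part that bears it (a point fixed in the world has none). Each returns a list of dicts, best first, with "conf" (0 to 1); they miss things now and then, are a little off and sometimes report something else, mostly with a low value. They report only what shows in the picture. A call takes as long as a camera call.
- masks_of(picture, label): "mask" (384x512 bool, what is visible of it) and "extent" ([left, top, right, bottom] in pixels, round what is visible of it).
The state is a dict: "t": time; "qpos": joint angles; "qd": joint speeds; "joint_torque": joint torques, N m; "position": TCP position; "tcp_rot": TCP orientation; "wrist_force": force on the tool from outside, world axes, zero at the start; "moment": the same for the moment, N m; "width": opening from 0.0 (shut) to 1.0 (fully open).
Only numpy, scipy, OpenCV 4.12 (cv2) and the standard library are available. Lean on these libraries where they do the work, as an engineer would, in place of code of your own. Each camera call takes 0.05 s, during which the arm holds its last target.

## Working session

There is one attempt and no reset: what is moved stays moved. The work goes in short steps, Python scripts to look and compute and a tool call to move; the robot and the scene stay as the last step left them, time stands still between calls to the robot, and variables do not carry over. Pictures are saved under pics/ and viewed, and the job is handed in when it is done.

Besides the shell and the picture viewer there is one more tool, called after "Call:" by a JSON object that holds its "method" and its "body". play_rows: Moves the arm, as the interface text tells. Shifts and turns lie within -1 to 1; 1 stands for 0.05 m of shift or pi/2 rad of turn. Its arguments: {"type":"object","properties":{"increments":{"type":"array"},"gripper":{"type":"number"},"grip_force":{"type":"number"}},"required":["increments"]}

```bash
ls; mkdir -p pics; python3 - <<'E'
from workcell import telemetry, snapshot, job, masks_of
import cv2, numpy as np, pickle
print(telemetry.sense())
for n in ["side","top"]:
    s=snapshot(n); pickle.dump(s,open(f'{n}0.pkl','wb'))
    cv2.imwrite(f'pics/{n}0.png',cv2.resize(s['color'][:,:,::-1],(800,600)))
    print(n,s['fov_y'],s['cx'],s['cy'],s['T'].round(3).tolist())
    for l in ["case","bar_edge","cover","tab","tab_pad","rest_top","tube","pot","driver","bottle","vblock"]:
        try:
            r=masks_of(s,l); print(l,[(round(float(d['conf']),2),[int(v) for v in d['extent']],int(d['mask'].sum())) for d in r])
        except Exception as e: print(l,e)
E
```

```text
pics
{'t': 0.0, 'qpos': array([ 7.69466473e+01,  7.24080311e+00, -2.32585447e+00,  8.05244962e+01,
        3.00603990e-03,  9.00009955e+01]), 'qd': array([-0.04225272, -0.04194063,  0.08261443, -0.00633705,  0.01574815,
        0.00137409]), 'joint_torque': array([ 3.58403086e-04, -4.35914540e+01,  3.52922380e+01,  1.74971024e-02,
        4.14006536e-05,  2.09352962e-06]), 'position': array([0.11846787, 0.51103811, 0.23053715]), 'tcp_rot': array([-1.79908846e+02, -3.00445236e-03,  1.66945647e+02]), 'wrist_force': array([ 0.56063106,  0.09591214, -0.29617859]), 'moment': array([ 0.05454511,  0.01385434, -0.02735987]), 'width': 1.0004255144483811}
side 50.61020281714489 256.69570307075867 187.6878675984132 [[0.998, -0.033, 0.048, 0.526], [-0.056, -0.765, 0.641, -0.764], [0.016, -0.643, -0.766, 1.066], [0.0, 0.0, 0.0, 1.0]]
case [(0.73, [197, 138, 287, 243], 6100)]
bar_edge [(0.82, [198, 139, 284, 244], 5809)]
cover [(0.59, [251, 182, 284, 218], 1171)]
tab [(0.47, [248, 187, 262, 203], 206)]
tab_pad [(0.47, [246, 182, 263, 214], 233)]
rest_top [(0.93, [193, 303, 237, 340], 1107)]
tube [
[... 293 characters left out ...]
88, 243], 5943)]
top 42.764495918515884 253.7382722176116 192.00027208055246 [[-0.006, -0.992, 0.126, 0.398], [-1.0, 0.006, 0.003, 0.003], [-0.004, -0.126, -0.992, 1.491], [0.0, 0.0, 0.0, 1.0]]
case [(0.92, [205, 157, 287, 254], 5928)]
bar_edge [(0.85, [204, 160, 291, 253], 5788)]
cover [(0.71, [227, 162, 281, 203], 1632)]
tab [(0.69, [239, 183, 269, 203], 291)]
tab_pad [(0.72, [232, 182, 266, 201], 277)]
rest_top [(0.71, [353, 216, 387, 256], 899)]
tube []
pot [(0.63, [146, 151, 166, 172], 299)]
driver [(0.54, [409, 189, 418, 217], 193)]
bottle [(0.6, [341, 138, 367, 159], 389), (0.43, [205, 158, 286, 256], 5770), (0.21, [367, 175, 382, 191], 181)]
vblock [(0.67, [104, 174, 121, 194], 291)]
```

View pics/side0.png

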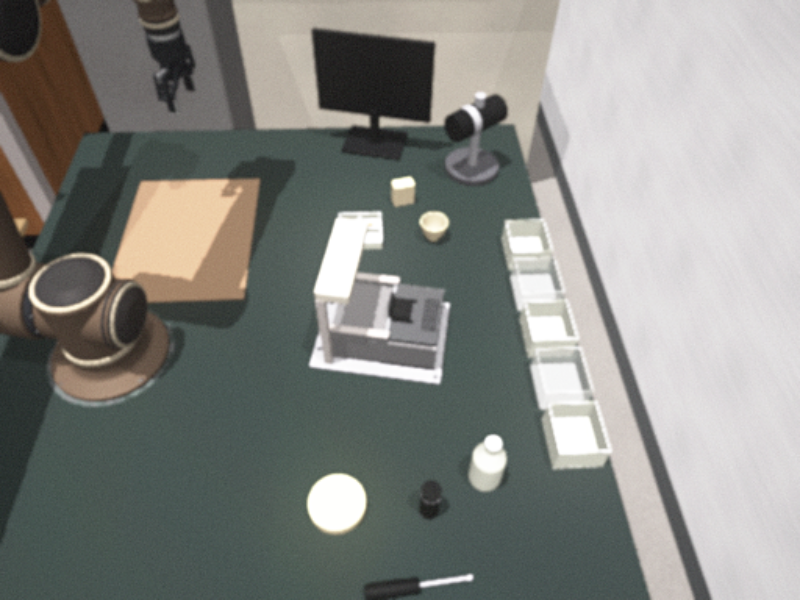

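View pics/top0.png

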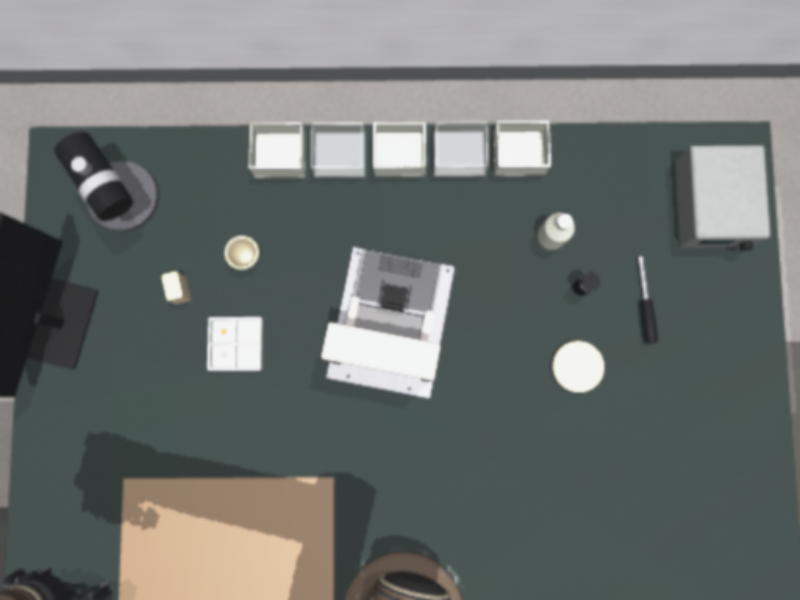

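The top view has the case at about (395,320) of 800x600. The light bar is on its robot side, so case +x points towards the robot. The rest is on the right at (578,366). Next I'll measure poses from depth.

```bash
cat > h.py <<'E'
import numpy as np, cv2, pickle
def cloud(s):
    f=384/2/np.tan(np.radians(s['fov_y'])/2); z=s['z_map'].astype(float)
    v,u=np.mgrid[0:384,0:512]
    P=np.stack([(u-s['cx'])/f*z,(v-s['cy'])/f*z,z],-1)
    W=P@s['T'][:3,:3].T+s['T'][:3,3]
    W[z==0]=np.nan
    return W
def proj(s,p):
    f=384/2/np.tan(np.radians(s['fov_y'])/2); q=np.linalg.inv(s['T'])@np.r_[p,1]
    return s['cx']+f*q[0]/q[2], s['cy']+f*q[1]/q[2]
E
python3 - <<'E'
from h import *
for n in ['top','side']:
    s=pickle.load(open(n+'0.pkl','rb')); W=cloud(s)
    X=W.reshape(-1,3); C=s['color'].reshape(-1,3)
    box=(X[:,0]>.25)&(X[:,0]<.75)&(abs(X[:,1])<.2)
    tab=box&(abs(X[:,2])<.02); 
    m=(X[:,0]>.3)&(X[:,0]<.7)&(X[:,1]>-.35)&(X[:,1]<-.2)&(abs(X[:,2])<.012); print(n,'table z',np.nanmedian(X[m,2]))
    b=box&(X[:,2]>.2)&(X[:,2]<.26)
    print(' bar',b.sum(),X[b].mean(0),np.median(X[b,2]), cv2.minAreaRect((X[b,:2]*1000).astype(np.float32)))
    for lo,hi in [(.07,.085),(.08,.095),(.093,.105),(.105,.125)]:
        b=box&(X[:,2]>lo)&(X[:,2]<hi); print(' ',lo,b.sum(),X[b].mean(0), cv2.minAreaRect((X[b,:2]*1000).astype(np.float32)))
    b=box&(X[:,2]>.004)&(C.min(1)>150)&(X[:,2]<.02); print(' plate',b.sum(),np.median(X[b,2]),cv2.minAreaRect((X[b,:2]*1000).astype(np.float32)))
    r=(X[:,0]>.25)&(X[:,0]<.6)&(X[:,1]<-.2)&(X[:,1]>-.5)&(X[:,2]>.016)&(X[:,2]<.03)&(C.min(1)>150)
    print(' rest',r.sum(),X[r].mean(0),cv2.minEnclosingCircle((X[r,:2]*1000).astype(np.float32)))
E
```

```text
top table z 0.00048449795067317947
 bar 1708 [0.47234534 0.03424869 0.23039878] 0.2305904498613084 ((473.11871337890625, 34.57602310180664), (187.96212768554688, 60.44379425048828), 78.53565979003906)
  0.07 878 [0.55911325 0.0176722  0.08068395] ((550.2026977539062, 23.92528533935547), (157.13633728027344, 228.45205688476562), 74.21229553222656)
  0.08 1798 [0.59612892 0.00967169 0.0871835 ] ((549.28271484375, 16.61425018310547), (156.618408203125, 225.37355041503906), 81.37445831298828)
  0.093 486 [0.57024815 0.01551032 0.09861842] ((546.3936767578125, 22.731773376464844), (158.54806518554688, 216.39645385742188), 75.92347717285156)
  0.105 78 [0.55487733 0.0169414  0.11311516] ((515.909912109375, 22.963302612304688), (171.40419006347656, 149.06643676757812), 78.44696044921875)
 plate 1310 0.008968818444505477 ((544.2628173828125, 18.50127410888672), (204.917724609375, 261.6209716796875), 78.70220184326172)
 rest 793 [ 0.45491228 -0.33860816  0.02258539] ((509.7737731933594, -387.8139343261719), 123.04100036621094)
side table z 0.0009280771409405641
 bar 1207 [0.47465514 0.0182287
[... 264 characters left out ...]
.62672424316406)
  0.08 1739 [0.57297077 0.0056868  0.08630292] ((551.2731323242188, 7.5444183349609375), (167.2848358154297, 220.91567993164062), 80.140869140625)
  0.093 538 [0.54070962 0.00420546 0.09925602] ((544.81640625, 17.262062072753906), (169.5283660888672, 217.80636596679688), 84.71331787109375)
  0.105 76 [ 0.51279026 -0.0116106   0.11501194] ((515.6389770507812, 6.6839141845703125), (192.970458984375, 95.82533264160156), 60.9488639831543)
 plate 952 0.008825650852224198 ((551.9303588867188, 46.491722106933594), (264.5870056152344, 260.50115966796875), 78.15386199951172)
 rest 1045 [ 0.45783385 -0.34341946  0.02281655] ((512.1400756835938, -390.4656677246094), 122.05400085449219)
```

```bash
cat >> h.py <<'E'
O=np.array([.5547,.017,0]); A=np.radians(168.5)
def c2w(p,O=None,A=None):
    O_=globals()['O'] if O is None else O; A_=globals()['A'] if A is None else A
    c,s=np.cos(A_),np.sin(A_); p=np.asarray(p,float)
    return O_+np.array([c*p[0]-s*p[1],s*p[0]+c*p[1],p[2]])
def w2c(X):
    c,s=np.cos(A),np.sin(A); d=X-O
    return np.stack([c*d[...,0]+s*d[...,1],-s*d[...,0]+c*d[...,1],d[...,2]],-1)
E
python3 - <<'E'
from h import *
for n in ['top','side']:
    s=pickle.load(open(n+'0.pkl','rb')); W=cloud(s); Cc=w2c(W); C=s['color'].astype(int)
    f=384/2/np.tan(np.radians(s['fov_y'])/2); print(n,'mm/px',1500/f)
    # pixels of interest
    def rep(name,m): 
        q=Cc[m]*1000; print(' ',name,m.sum(),np.percentile(q,[2,50,98],axis=0).round(0).tolist())
    z=Cc[...,2]; x=Cc[...,0]; y=Cc[...,1]
    rep('bar',(z>.222)&(z<.24)&(abs(x-.08)<.06)&(abs(y)<.12))
    rep('cover',(z>.083)&(z<.093)&(abs(y)<.055)&(x<.02)&(x>-.15))
    rep('pad',(z>.097)&(z<.106)&(abs(y)<.04)&(x<.02)&(x>-.08))
    rep('stop',(z>.108)&(z<.125)&(abs(y)<.04)&(x<.03)&(x>-.08))
    rep('rails',(z>.096)&(z<.106)&(abs(y)>.05)&(abs(y)<.09)&(x<.1)&(x>-.08))
    rep('case',(z>.03)&(z<.11)&(abs(y)<.12)&(abs(x)<.15))
    rep('plate',(z>.005)&(z<.014)&(abs(y)<.13)&(abs(x)<.17)&(C.min(-1)>140))
    x=W[...,0];y=W[...,1];z=W[...,2]
    m=(np.hypot(x-.455,y+.34)<.075)&(z>.012)&(z<.035)
    P=(W[m][:,:2]*1000).astype(np.float32); print(' rest',m.sum(),W[m].mean(0),cv2.minEnclosingCircle(P),cv2.fitEllipse(cv2.convexHull(P)))
    u0,v0,u1,v1=(190,130,310,260) if n=='top' else (185,125,300,255)
    k=6; im=cv2.resize(s['color'][v0:v1,u0:u1,::-1],None,fx=k,fy=k,interpolation=cv2.INTER_CUBIC)
    def poly(pts,col):
        pp=np.array([[(a-u0+.5)*k,(b-v0+.5)*k] for a,b in [proj(s,c2w(np.array(p)/1000)) for p in pts]],np.int32)
        cv2.polylines(im,[pp],True,col,1)
    def r(x0,x1,y0,y1,z,col): poly([(x0,y0,z),(x1,y0,z),(x1,y1,z),(x0,y1,z)],col)
    r(52,112,-94,94,230,(0,0,255)); r(-130,130,-101,101,8,(0,255,0)); r(-48,-12,-22,22,100,(0,255,255)); r(-12,-4,-22,22,118,(255,0,255)); r(-100,0,-69,69,88,(255,128,0))
    r(-106,106,-76,76,80,(128,255,128))
    cv2.imwrite(f'pics/ov_{n}.png',im)
E
```

```text
top mm/px 3.058893295658098
  bar 1695 [[55.0, -91.0, 225.0], [84.0, -0.0, 231.0], [113.0, 89.0, 236.0]]
  cover 1002 [[-102.0, -53.0, 83.0], [-61.0, 0.0, 88.0], [13.0, 53.0, 93.0]]
  pad 168 [[-47.0, -27.0, 97.0], [-29.0, -1.0, 101.0], [-3.0, 21.0, 105.0]]
  stop 50 [[-11.0, -22.0, 108.0], [-6.0, -0.0, 117.0], [-2.0, 21.0, 123.0]]
  rails 176 [[-11.0, -76.0, 96.0], [15.0, 52.0, 101.0], [42.0, 74.0, 105.0]]
  case 2576 [[-101.0, -75.0, 76.0], [-31.0, -1.0, 88.0], [40.0, 72.0, 104.0]]
  plate 1134 [[-111.0, -100.0, 5.0], [110.0, 12.0, 9.0], [140.0, 99.0, 13.0]]
 rest 827 [ 0.45342579 -0.3368414   0.02243909] ((454.1653137207031, -338.29583740234375), 49.23386764526367) ((453.6083068847656, -337.7627868652344), (94.19445037841797, 96.9638442993164), 11.61894702911377)
side mm/px 3.6938028905164644
  bar 1080 [[51.0, -87.0, 224.0], [79.0, 12.0, 230.0], [109.0, 94.0, 234.0]]
  cover 722 [[-106.0, -53.0, 84.0], [-67.0, 7.0, 89.0], [5.0, 53.0, 93.0]]
  pad 145 [[-50.0, -21.0, 97.0], [-31.0, 3.0, 101.0], [-13.0, 25.0, 104.0]]
  stop 39 [[-13.0, -20.0, 110.0], [-10.0, 2.0, 118.0], [-5.0, 23.0, 121.0]]
  rails 287 [[-12.0, -76.0, 97.0], [35.0, 66.0, 100.0], [95.0, 78.0, 105.0]]
  case 3268 [[-104.0, -70.0, 35.0], [-3.0, 30.0, 84.0], [99.0, 93.0, 103.0]]
  plate 898 [[-120.0, -78.0, 5.0], [-16.0, 82.0, 9.0], [136.0, 102.0, 13.0]]
 rest 1055 [ 0.45675179 -0.34297231  0.02269799] ((455.86846923828125, -339.93133544921875), 49.115478515625) ((456.630126953125, -340.3891906738281), (94.89700317382812, 96.70696258544922), 175.6228485107422)
```

View pics/ov_top.png

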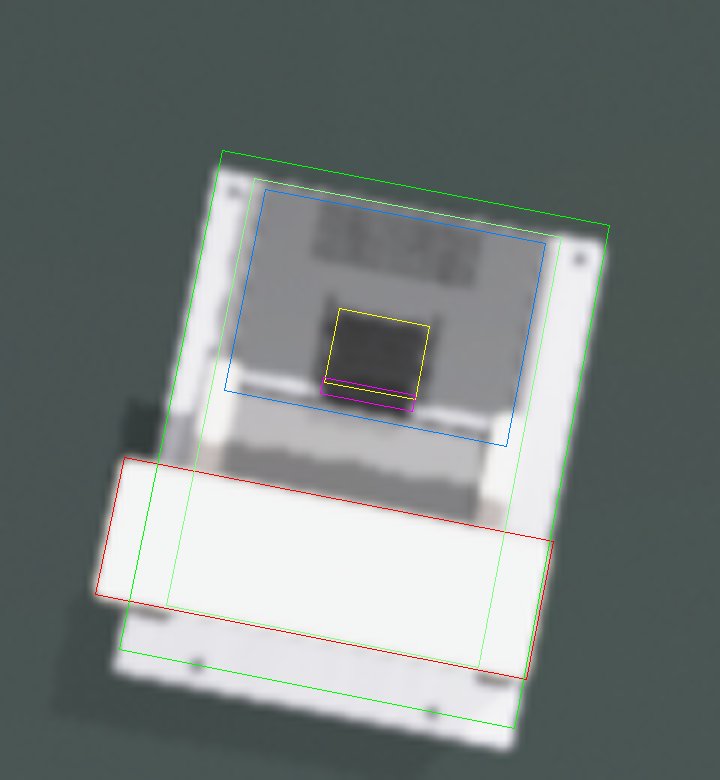

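View pics/ov_side.png

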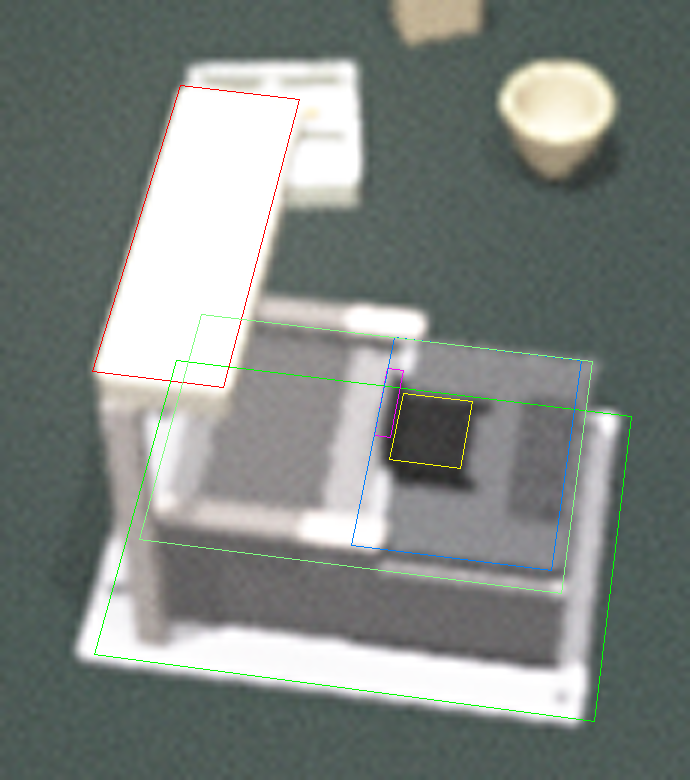

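Pose check: both cameras agree to about 2 mm on the case (origin near (0.555, 0.017), heading 168.5°). The rest is near (0.455, -0.339, z 0.022). Next is a helper that works out increments, then the approach.

```bash
cat >> h.py <<'E'
from scipy.spatial.transform import Rotation as R, Slerp
REST=np.array([.455,-.339,.0222])
def Rdown(yaw,lean=0): return R.from_euler('xyz',[180,0,yaw],degrees=True)*R.from_euler('y',lean,degrees=True)
def apply(p,r,rows):
    for a in np.reshape(rows,(-1,6)):
        p=p+r.apply(a[:3]*.05); r=r*R.from_rotvec(a[3:]*np.pi/2)
    return p,r
def plan(p,r,p2,r2,n,dec=3):
    """n rows from p,r to p2,r2, compensating rounding; prints"""
    sl=Slerp([0,1],R.concatenate([r,r2])); out=[]; P,Q=p,r
    for i in range(1,n+1):
        t=i/n; pt=p+(p2-p)*t; rt=sl(t)
        a=np.r_[Q.inv().apply(pt-P)/.05, (Q.inv()*rt).as_rotvec()/(np.pi/2)].round(dec)+0.
        out+=a.tolist(); P,Q=apply(P,Q,a)
    print('['+','.join('%g'%v for v in out)+']','end',P.round(4),Q.as_euler('xyz',degrees=True).round(1), 'case',(w2c(P)*1000).round(1))
    return P,Q
def cur():
    from workcell import telemetry
    s=telemetry.sense(); return np.array(s['position']), R.from_euler('xyz',s['tcp_rot'],degrees=True), s
E
python3 - <<'E'
from h import *
p,r,s=cur()
P,Q=plan(p,r,np.array([.42,.36,.34]),Rdown(168.5,0),12,2)
plan(P,Q,c2w([-.024,0,.26]),Rdown(168.5,40),12,2)
E
```

```text
[-0.55,-0.13,-0.18,0,0,0,-0.54,-0.13,-0.18,0,0,0,-0.55,-0.14,-0.18,0,0,0,-0.55,-0.13,-0.18,0,0,-0.01,-0.54,-0.14,-0.19,0,0,0,-0.54,-0.14,-0.18,0,0,0,-0.55,-0.14,-0.18,0,0,0,-0.54,-0.14,-0.18,0,0,0,-0.55,-0.14,-0.18,0,0,0,-0.54,-0.15,-0.18,0,0,0,-0.55,-0.14,-0.18,0,0,-0.01,-0.54,-0.15,-0.18,0,0,0] end [0.4201 0.3598 0.3398] [180.    0.  168.7] case [ 200.3 -309.   339.8]
[-0.37,-0.52,0.13,0,0.04,0,-0.38,-0.51,0.11,0,0.03,0,-0.38,-0.52,0.09,0,0.04,0,-0.39,-0.52,0.07,0,0.04,0,-0.4,-0.51,0.04,0,0.04,0,-0.39,-0.52,0.02,0,0.03,0,-0.4,-0.52,0,0,0.04,0,-0.39,-0.51,-0.02,0,0.04,0,-0.39,-0.52,-0.06,0,0.03,0,-0.39,-0.52,-0.06,0,0.04,0,-0.38,-0.51,-0.1,0,0.04,0,-0.38,-0.52,-0.11,0,0.03,0] end [0.5781 0.0122 0.2599] [180.  -39.6 168.7] case [-23.9  -0.  259.9]
```

Call:
{"method": "play_rows", "body": {"increments": [-0.55,-0.13,-0.18,0,0,0,-0.54,-0.13,-0.18,0,0,0,-0.55,-0.14,-0.18,0,0,0,-0.55,-0.13,-0.18,0,0,-0.01,-0.54,-0.14,-0.19,0,0,0,-0.54,-0.14,-0.18,0,0,0,-0.55,-0.14,-0.18,0,0,0,-0.54,-0.14,-0.18,0,0,0,-0.55,-0.14,-0.18,0,0,0,-0.54,-0.15,-0.18,0,0,0,-0.55,-0.14,-0.18,0,0,-0.01,-0.54,-0.15,-0.18,0,0,0], "gripper": -1}}

```text
t: 2.2
position: [0.4213, 0.3589, 0.3403]
tcp_rot: [180.0, 0.0, 168.8]
wrist_force: [-0.0, 0.1, 0.9]
width: -0.001
```

```bash
python3 - <<'E'
from h import *
p,r,s=cur(); print(s['qpos'].round(1),p,s['tcp_rot'],s['width'],s['wrist_force'])
plan(p,r,c2w([-.024,0,.26]),Rdown(168.5,40),12,2)
E
```

```text
[40.4 12.1 17.4 95.3  0.  51.7] [0.42127162 0.35888889 0.34034762] [1.79983884e+02 1.24503719e-02 1.68775050e+02] -0.0007466417740290425 [-0.02722839  0.0583883   0.87814137]
[-0.37,-0.52,0.13,0,0.04,0,-0.38,-0.51,0.11,0,0.03,0,-0.38,-0.52,0.1,0,0.04,0,-0.38,-0.51,0.07,0,0.04,0,-0.39,-0.52,0.04,0,0.04,0,-0.4,-0.52,0.02,0,0.03,0,-0.39,-0.51,0,0,0.04,0,-0.39,-0.52,-0.02,0,0.04,0,-0.39,-0.51,-0.05,0,0.03,0,-0.39,-0.52,-0.07,0,0.04,0,-0.38,-0.51,-0.09,0,0.04,0,-0.37,-0.52,-0.11,0,0.03,0] end [0.578  0.0123 0.26  ] [180.  -39.6 168.8] case [-23.7  -0.  260. ]
```

Call:
{"method": "play_rows", "body": {"increments": [-0.37,-0.52,0.13,0,0.04,0,-0.38,-0.51,0.11,0,0.03,0,-0.38,-0.52,0.1,0,0.04,0,-0.38,-0.51,0.07,0,0.04,0,-0.39,-0.52,0.04,0,0.04,0,-0.4,-0.52,0.02,0,0.03,0,-0.39,-0.51,0,0,0.04,0,-0.39,-0.52,-0.02,0,0.04,0,-0.39,-0.51,-0.05,0,0.03,0,-0.39,-0.52,-0.07,0,0.04,0,-0.38,-0.51,-0.09,0,0.04,0,-0.37,-0.52,-0.11,0,0.03,0]}}

```text
t: 3.2
position: [0.5375, 0.0143, 0.2012]
tcp_rot: [178.9, -35.6, 168.8]
wrist_force: [0.7, 0.0, 0.1]
width: 0.004
```

```bash
python3 - <<'E'
from h import *
from workcell import snapshot
p,r,s=cur(); print(s['qpos'].round(1),p,s['tcp_rot'],(w2c(p)*1000).round(1),s['wrist_force'])
P,Q=plan(p,r,c2w([-.024,0,.125]),Rdown(168.5,40),6,2)
for n in ['side','top']:
    s=snapshot(n); cv2.imwrite(f'pics/{n}1.png',cv2.resize(s['color'][80:270,130:390,::-1],None,fx=3,fy=3))
E
```

```text
[ -2.   38.8  29.3 115.7   6.4   7.5] [0.53754357 0.01425001 0.20124347] [178.87823099 -35.64139112 168.8076231 ] [ 16.3   6.1 201.2] [0.72807381 0.04937928 0.09814726]
[-0.26,0.02,0.13,0,0.01,0,-0.26,0.01,0.12,0,0.01,0,-0.26,0.02,0.12,0.01,0,0,-0.26,0.02,0.12,0,0.01,0,-0.26,0.02,0.12,0,0.01,0,-0.27,0.02,0.11,0,0.01,0] end [0.5784 0.0122 0.125 ] [179.7 -40.1 168.9] case [-2.42e+01 -1.00e-01  1.25e+02]
```

View pics/side1.png

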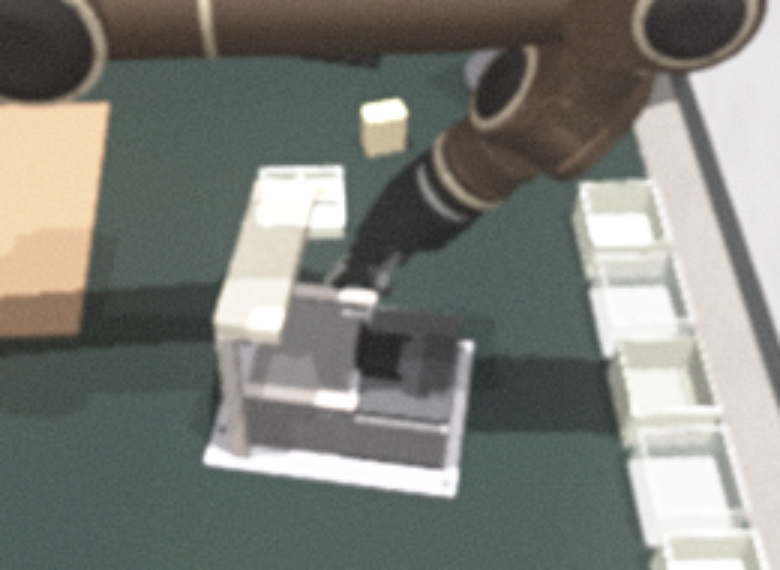

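The side view shows the gripper leaning over the deck beside the bar, short of its target because joint 4 is at its limit. I'll fit a quick kinematic model to check reachability.

```bash
cat >> h.py <<'E'
LIM=np.array([[-155.77,155.77],[-54.66,111.73],[-72.52,77.12],[-102.08,115.82],[-83.92,84.16],[-180,180]])
def fk(q,k):
    q1,q2,q3,q4,q5,q6=np.asarray(q,float); a,b,c,L,h,r0=k
    ry=lambda d:R.from_euler('y',d,degrees=True); rz=lambda d:R.from_euler('z',d,degrees=True); rx=lambda d:R.from_euler('x',d,degrees=True)
    p=np.array([r0,0,h])+ry(q2).apply([0,0,a])+ry(q2-q3).apply([b,0,c])
    o=ry(q2-q3+q4)*rz(S5*q5)  # x axis = tool dir
    p=p+o.apply([L,0,0]); 
    # tool frame: z=x axis of o ; at q6=0 & pitch 90 tool x = -fwd => up axis of o
    B=R.from_matrix(np.array([[0,0,1],[0,-1,0],[1,0,0]]).T) # cols: placeholder
    T=o*B*rz(S6*q6)
    return rz(q1).apply(p), rz(q1)*T
S5=1;S6=1
E
python3 - <<'E'
import h; from h import *
from scipy.optimize import least_squares
p,r,s=cur(); print(s['qpos'])
D=[([76.947,7.241,-2.326,80.524,0.003,90.0],[.11847,.51104,.23054],[-179.909,-.003,166.946]),([40.4,12.1,17.4,95.3,0,51.7],[.42127,.35889,.34035],[179.98,.01,168.775]),(s['qpos'],p,s['tcp_rot'])]
for S5 in (1,-1):
  for S6 in (1,-1):
    h.S5,h.S6=S5,S6
    print(S5,S6,[np.degrees((R.from_euler('xyz',e,degrees=True).inv()*fk(q,[.4,.4,0,.3,.3,0])[1]).magnitude()).round(2) for q,_,e in D])
h.S5=1
for S5 in (1,-1):
    h.S5=S5
    f=lambda k:np.concatenate([fk(q,k)[0]-np.array(x) for q,x,_ in D]+[1e-3*(np.array(k)-[.4,.4,0,.3,.2,0])])
    o=least_squares(f,[.4,.4,0,.3,.2,0]); print(S5,o.x.round(4),o.fun.round(4))
E
```

```text
[ -2.24637088  38.99920191  29.18822219 115.64329081   6.37545132
   7.57653982]
1 1 [np.float64(180.0), np.float64(179.92), np.float64(180.0)]
1 -1 [np.float64(0.0), np.float64(76.68), np.float64(164.85)]
-1 1 [np.float64(180.0), np.float64(179.92), np.float64(180.0)]
-1 -1 [np.float64(0.01), np.float64(76.68), np.float64(164.94)]
1 [0.3848 0.4586 0.0261 0.3107 0.2065 0.0185] [-0.0003 -0.0014 -0.0035  0.0002 -0.0002  0.0001  0.0015  0.0016  0.0034
 -0.      0.0001  0.      0.      0.      0.    ]
-1 [-0.2053  0.483  -0.1877 -0.2258  0.4579  0.0982] [-0.0015 -0.0066 -0.0159  0.0002 -0.0002  0.0003  0.0064 -0.008   0.0157
 -0.0006  0.0001 -0.0002 -0.0005  0.0003  0.0001]
```

```bash
cat >> h.py <<'E'
from scipy.optimize import least_squares
K=[0.3848,0.4586,0.0261,0.3107,0.2065,0.0185]
def ik(p,r,q0):
    def f(q):
        P,T=fk(q,K); T=T*R.from_euler('z',180,degrees=True)
        return np.r_[(P-p)*10,(r.inv()*T).as_rotvec()*3]
    q0=np.clip(q0,LIM[:,0]+.1,LIM[:,1]-.1)
    o=least_squares(f,q0,bounds=(LIM[:,0],LIM[:,1]),x_scale=30.); return o.x,np.abs(o.fun).max()
E
python3 - <<'E'
from h import *
p,r,s=cur(); q=s['qpos']
for lean in (30,35,38,40,42,45):
  for c in ([-.024,0,.15],[-.024,0,.125],[-.024,0,.1],[.02,0,.1],[.068,0,.1],[.068,0,.12],[.03,0,.16],[-.024,0,.2]):
    a,e=ik(c2w(c),Rdown(168.5,lean),q); print(lean,c,a.round(0),round(e,3))
for l in (0,15,25):
    for z in (.03,.2,.3):
        a,e=ik(c2w([-.06,0,z]),Rdown(168.5,l),q); print('grasp',l,z,a.round(0),round(e,3))
E
```

```text
30 [-0.024, 0, 0.15] [ -1.  42.  30. 107.   5.   9.] 0.0
30 [-0.024, 0, 0.125] [ -1.  43.  28. 105.   5.   9.] 0.0
30 [-0.024, 0, 0.1] [ -1.  44.  26. 102.   5.   9.] 0.0
30 [0.02, 0, 0.1] [-1. 37. 16. 98.  5.  9.] 0.0
30 [0.068, 0, 0.1] [-0. 30.  6. 95.  6. 10.] 0.0
30 [0.068, 0, 0.12] [-0. 29.  7. 97.  6. 10.] 0.0
30 [0.03, 0, 0.16] [ -1.  33.  17. 104.   5.   9.] 0.0
30 [-0.024, 0, 0.2] [ -1.  41.  35. 113.   5.   9.] 0.0
35 [-0.024, 0, 0.15] [ -2.  47.  35. 113.   6.   8.] 0.0
35 [-0.024, 0, 0.125] [ -2.  47.  33. 110.   6.   8.] 0.0
35 [-0.024, 0, 0.1] [ -2.  48.  32. 108.   6.   8.] 0.0
35 [0.02, 0, 0.1] [ -1.  41.  20. 103.   6.   8.] 0.0
35 [0.068, 0, 0.1] [ -0.  34.   9. 100.   6.   9.] 0.0
35 [0.068, 0, 0.12] [ -0.  33.  11. 102.   6.   9.] 0.0
35 [0.03, 0, 0.16] [ -1.  37.  22. 109.   6.   9.] 0.0
35 [-0.024, 0, 0.2] [ -2.  43.  36. 116.   6.   8.] 0.085
38 [-0.024, 0, 0.15] [ -2.  49.  37. 116.   6.   8.] 0.023
38 [-0.024, 0, 0.125] [ -2.  50.  37. 114.   6.   8.] 0.0
38 [-0.024, 0, 0.1] [ -2.  51.  35. 111.   6.   8.] 0.0
38 [0.02, 0, 0.1] [ -1.  44.  23. 107.   6.   8.]
[... 1302 characters left out ...]
.   7.] 0.111
45 [0.02, 0, 0.1] [ -2.  50.  29. 114.   7.   7.] 0.0
45 [0.068, 0, 0.1] [ -1.  42.  17. 109.   7.   7.] 0.0
45 [0.068, 0, 0.12] [ -1.  41.  18. 111.   7.   7.] 0.0
45 [0.03, 0, 0.16] [ -2.  43.  26. 116.   7.   7.] 0.105
45 [-0.024, 0, 0.2] [ -2.  44.  33. 116.   7.   7.] 0.416
grasp 0 0.03 [ 0. 28. -1. 60.  0. 12.] 0.0
grasp 0 0.2 [ 0. 21. 11. 80.  0. 12.] 0.0
grasp 0 0.3 [ 0. 21. 23. 92.  0. 12.] 0.0
grasp 15 0.03 [-1. 40. 15. 80.  3. 10.] 0.0
grasp 15 0.2 [-1. 34. 28. 98.  3. 10.] 0.0
grasp 15 0.3 [ -1.  35.  42. 111.   3.  10.] 0.0
grasp 25 0.03 [-2. 49. 27. 93.  4.  9.] 0.0
grasp 25 0.2 [ -2.  43.  40. 111.   4.   9.] 0.0
grasp 25 0.3 [ -2.  38.  44. 116.   4.   9.] 0.218
```

```bash
python3 - <<'E'
from h import *
p,r,s=cur()
P,Q=plan(p,r,c2w([-.025,0,.13]),Rdown(168.5,37),8,2)
E
```

```text
[-0.18,0.02,0.08,0,0,0,-0.19,0.02,0.08,0,0,0,-0.18,0.02,0.07,0,0,0,-0.18,0.02,0.08,0.01,0.01,0,-0.19,0.02,0.08,0,0,0,-0.18,0.02,0.07,0,0,0,-0.18,0.03,0.08,0,0,0,-0.19,0.02,0.07,0,0,0] end [0.5794 0.0121 0.1301] [180.  -36.8 168.4] case [-2.520e+01 -1.000e-01  1.301e+02]
```

Call:
{"method": "play_rows", "body": {"increments": [-0.18,0.02,0.08,0,0,0,-0.19,0.02,0.08,0,0,0,-0.18,0.02,0.07,0,0,0,-0.18,0.02,0.08,0.01,0.01,0,-0.19,0.02,0.08,0,0,0,-0.18,0.02,0.07,0,0,0,-0.18,0.03,0.08,0,0,0,-0.19,0.02,0.07,0,0,0]}}

```text
t: 3.97
position: [0.5806, 0.017, 0.1351]
tcp_rot: [179.8, -36.3, 168.9]
wrist_force: [-0.1, -0.7, 1.1]
width: -0.001
```

```bash
python3 - <<'E'
from h import *
from workcell import snapshot
p,r,s=cur(); print(s['t'],s['qpos'].round(1),p,s['tcp_rot'],(w2c(p)*1000).round(1),s['wrist_force'])
P,Q=plan(p,r,c2w([-.025,0,.112]),Rdown(168.5,38),4,2)
P,Q=plan(P,Q,c2w([-.025,0,.1]),Rdown(168.5,38),6,2)
for n in ['side','top']:
    s=snapshot(n); cv2.imwrite(f'pics/{n}2.png',cv2.resize(s['color'][120:270,190:320,::-1],None,fx=4,fy=4,interpolation=cv2.INTER_CUBIC))
E
```

```text
3.9667 [ -1.4  45.8  33.3 113.3   6.    7.9] [0.58056346 0.01702288 0.13505992] [179.76732625 -36.31168299 168.88779183] [-25.3  -5.2 135.1] [-0.14132429 -0.66066687  1.11114739]
[-0.07,-0.03,0.09,0,0,0,-0.06,-0.02,0.1,0,0.01,0,-0.07,-0.03,0.09,0,0,0,-0.07,-0.03,0.09,0,0.01,0] end [0.5793 0.0118 0.1121] [179.8 -38.1 168.9] case [-25.1   0.2 112.1]
[-0.02,0,0.03,0,0,0,-0.03,0,0.03,0,0,0,-0.02,0,0.04,0,0,0,-0.03,0,0.03,0,0,0,-0.02,0,0.03,0,0,0,-0.03,0,0.03,0,0,0] end [0.5793 0.0118 0.1   ] [179.8 -38.1 168.9] case [-25.1   0.2 100. ]
```

View pics/side2.png

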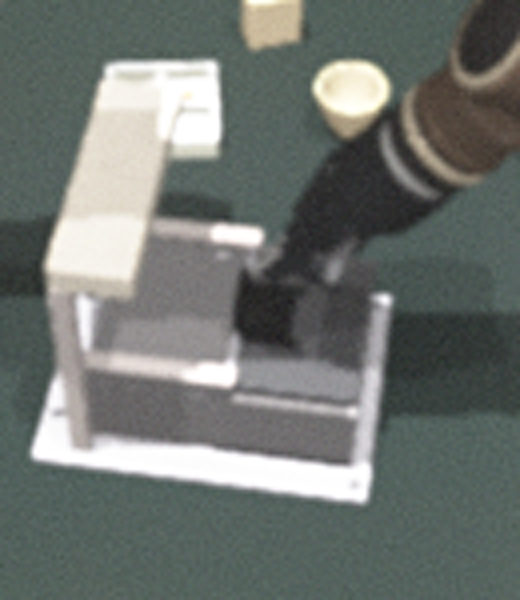

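View pics/top2.png

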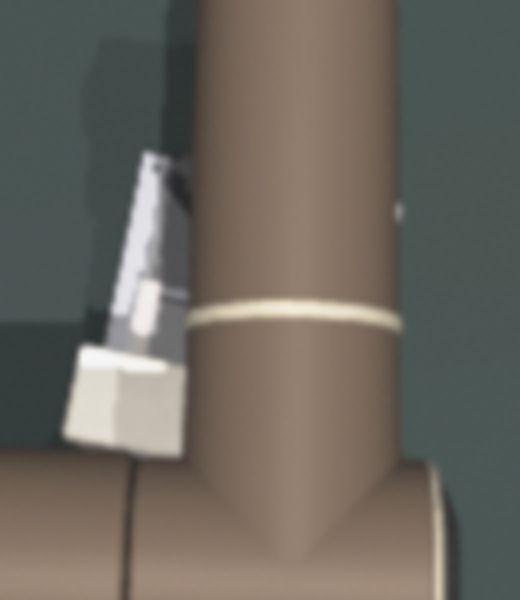

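The side view shows the shut fingers above the pad, just behind the thumb stop (about (270,285)). The arm hides the case in the top view. I'll go down slowly and watch the force.

Call:
{"method": "play_rows", "body": {"increments": [-0.07,-0.03,0.09,0,0,0,-0.06,-0.02,0.1,0,0.01,0,-0.07,-0.03,0.09,0,0,0,-0.07,-0.03,0.09,0,0.01,0,0,0,0,0,0,0,0,0,0,0,0,0,0,0,0,0,0,0]}}

```text
t: 4.65
position: [0.5787, 0.0111, 0.1127]
tcp_rot: [179.8, -38.2, 168.8]
wrist_force: [-0.9, -0.0, 0.7]
width: -0.002
```

```bash
python3 - <<'E'
from h import *
p,r,s=cur(); print(s['t'],s['qpos'].round(1),p,s['tcp_rot'],(w2c(p)*1000).round(1),s['wrist_force'])
P,Q=plan(p,r,c2w([-.025,0,.1]),Rdown(168.5,38),4,2)
E
```

```text
4.65 [ -1.9  47.6  32.6 112.8   5.9   7.3] [0.57866379 0.01109907 0.1127297 ] [179.78286239 -38.17323415 168.83070405] [-24.7   1.  112.7] [-0.94680323 -0.04452438  0.70914163]
[-0.04,0,0.05,0,0,0,-0.04,0.01,0.05,0,0,0,-0.04,0,0.05,0,0,0,-0.04,0.01,0.05,0,0,0] end [0.579  0.0121 0.0999] [179.8 -38.2 168.8] case [-24.8  -0.   99.9]
```

Call:
{"method": "play_rows", "body": {"increments": [-0.04,0,0.05,0,0,0,-0.04,0.01,0.05,0,0,0,-0.04,0,0.05,0,0,0,-0.04,0.01,0.05,0,0,0,0,0,0,0,0,0,0,0,0,0,0,0]}}

```text
t: 5.15
position: [0.579, 0.0119, 0.1004]
tcp_rot: [179.8, -38.1, 168.8]
wrist_force: [0.7, -1.7, 6.0]
width: 0.002
```

```bash
python3 - <<'E'
from h import *
p,r,s=cur(); print(s['t'],s['qpos'].round(1),p,s['tcp_rot'],(w2c(p)*1000).round(1),s['wrist_force'])
E
```

```text
5.15 [ -1.8  47.8  31.4 111.4   5.9   7.4] [0.5789845  0.01190205 0.10036561] [179.81387748 -38.12672569 168.83439521] [-24.8   0.2 100.4] [ 0.67484769 -1.68880242  5.9812747 ]
```

Call:
{"method": "play_rows", "body": {"increments": [-0.02,0,0.03,0,0,0,0,0,0,0,0,0,0,0,0,0,0,0]}}

```text
t: 5.4
position: [0.579, 0.0119, 0.0988]
tcp_rot: [179.8, -38.1, 168.8]
wrist_force: [0.8, -1.6, 7.2]
width: 0.003
```

```bash
python3 - <<'E'
from h import *
p,r,s=cur(); print(s['t'],p,(w2c(p)*1000).round(1),s['wrist_force'])
E
```

```text
5.4 [0.57895644 0.01191026 0.09882725] [-24.8   0.2  98.8] [ 0.84866189 -1.627193    7.17339976]
```

```bash
python3 - <<'E'
from h import *
p,r,s=cur(); 
a=w2c(p)
P,Q=plan(p,r,c2w([a[0]+.024,0,.0985]),r,10,3)
E
```

```text
[0.037,0,0.03,0,0,0,0.038,0.001,0.03,0,0,0,0.037,0,0.03,0,0,0,0.037,0.001,0.031,0,0,0,0.038,0,0.03,0,0,0,0.037,0.001,0.03,0,0,0,0.038,0,0.03,0,0,0,0.037,0.001,0.03,0,0,0,0.037,0,0.03,0,0,0,0.038,0.001,0.03,0,0,0] end [0.5555 0.0169 0.0985] [179.8 -38.1 168.8] case [-0.8 -0.  98.5]
```

Call:
{"method": "play_rows", "body": {"increments": [0.037,0,0.03,0,0,0,0.038,0.001,0.03,0,0,0,0.037,0,0.03,0,0,0,0.037,0.001,0.031,0,0,0,0.038,0,0.03,0,0,0,0.037,0.001,0.03,0,0,0,0.038,0,0.03,0,0,0,0.037,0.001,0.03,0,0,0,0.037,0,0.03,0,0,0,0.038,0.001,0.03,0,0,0]}}

```text
t: 6.23
position: [0.5555, 0.0167, 0.0986]
tcp_rot: [179.8, -38.1, 168.8]
wrist_force: [2.1, -2.4, 6.5]
width: 0.002
```

```bash
python3 - <<'E'
from h import *
from workcell import snapshot
p,r,s=cur(); print(s['t'],p,(w2c(p)*1000).round(1),s['wrist_force'],s['tcp_rot'])
a=w2c(p)
P,Q=plan(p,r,c2w([a[0]+.024,0,.0985]),r,10,3)
s=snapshot('side'); cv2.imwrite(f'pics/side3.png',cv2.resize(s['color'][120:270,190:320,::-1],None,fx=4,fy=4,interpolation=cv2.INTER_CUBIC))
E
```

```text
6.2333 [0.55551426 0.01671094 0.09858836] [-0.9  0.1 98.6] [ 2.12739704 -2.38139247  6.48784761] [179.81986542 -38.07261403 168.83009501]
[0.038,0,0.03,0,0,0,0.037,0.001,0.029,0,0,0,0.038,0,0.03,0,0,0,0.038,0.001,0.03,0,0,0,0.037,0,0.03,0,0,0,0.038,0.001,0.029,0,0,0,0.038,0,0.03,0,0,0,0.037,0,0.03,0,0,0,0.038,0.001,0.03,0,0,0,0.038,0,0.029,0,0,0] end [0.532  0.0216 0.0985] [179.8 -38.1 168.8] case [23.1  0.  98.5]
```

View pics/side3.png

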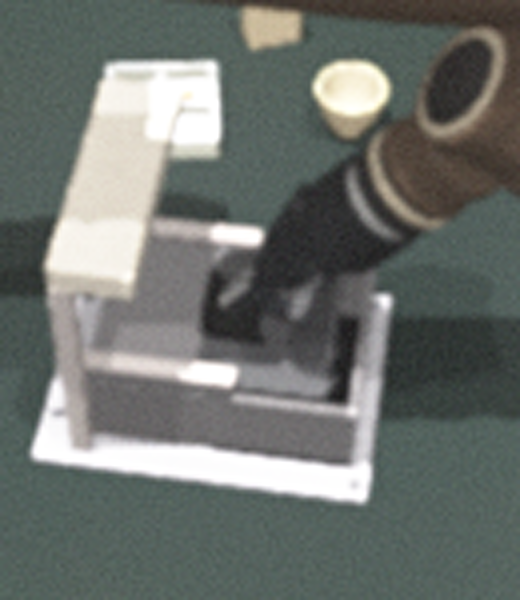

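The cover is sliding, with a dark gap opening at (345,350). I'll keep going.

Call:
{"method": "play_rows", "body": {"increments": [0.038,0,0.03,0,0,0,0.037,0.001,0.029,0,0,0,0.038,0,0.03,0,0,0,0.038,0.001,0.03,0,0,0,0.037,0,0.03,0,0,0,0.038,0.001,0.029,0,0,0,0.038,0,0.03,0,0,0,0.037,0,0.03,0,0,0,0.038,0.001,0.03,0,0,0,0.038,0,0.029,0,0,0]}}

```text
t: 7.12
position: [0.532, 0.0215, 0.0985]
tcp_rot: [179.8, -38.1, 168.8]
wrist_force: [2.7, -2.6, 5.8]
width: -0.002
```

```bash
python3 - <<'E'
from h import *
p,r,s=cur(); print(s['t'],p,(w2c(p)*1000).round(1),s['wrist_force'],s['tcp_rot'])
a=w2c(p)
P,Q=plan(p,r,c2w([a[0]+.024,0,.0983]),r,10,3)
E
```

```text
7.1167 [0.53201707 0.02153091 0.09853986] [23.1  0.1 98.5] [ 2.67096252 -2.63650039  5.76471659] [179.83387386 -38.07285262 168.82934973]
[0.037,0,0.03,0,0,0,0.038,0.001,0.03,0,0,0,0.037,0,0.03,0,0,0,0.038,0,0.03,0,0,0,0.037,0.001,0.03,0,0,0,0.038,0,0.03,0,0,0,0.037,0,0.03,0,0,0,0.038,0.001,0.03,0,0,0,0.037,0,0.03,0,0,0,0.038,0.001,0.03,0,0,0] end [0.5085 0.0264 0.0983] [179.8 -38.1 168.8] case [47.1 -0.  98.3]
```

Call:
{"method": "play_rows", "body": {"increments": [0.032,0,0.036,0,0,0,0.033,0.001,0.036,0,0,0,0.037,0,0.03,0,0,0,0.038,0,0.03,0,0,0,0.037,0.001,0.03,0,0,0,0.038,0,0.03,0,0,0,0.037,0,0.03,0,0,0,0.038,0.001,0.03,0,0,0,0.037,0,0.03,0,0,0,0.038,0.001,0.03,0,0,0]}}

```text
t: 7.95
position: [0.5085, 0.0263, 0.0976]
tcp_rot: [179.8, -38.1, 168.8]
wrist_force: [1.7, -3.1, 6.7]
width: -0.002
```

```bash
python3 - <<'E'
from h import *
from workcell import snapshot
p,r,s=cur(); print(s['t'],p,(w2c(p)*1000).round(1),s['wrist_force'],s['tcp_rot'])
a=w2c(p)
P,Q=plan(p,r,c2w([a[0]+.0175,0,.0975]),r,9,3)
s=snapshot('side'); cv2.imwrite(f'pics/side4.png',cv2.resize(s['color'][120:270,190:320,::-1],None,fx=4,fy=4,interpolation=cv2.INTER_CUBIC))
E
```

```text
7.95 [0.50853642 0.0263455  0.09758594] [47.1  0.  97.6] [ 1.68696954 -3.14790692  6.74577418] [179.84385133 -38.07130916 168.8255499 ]
[0.03,0,0.024,0,0,0,0.031,0.001,0.024,0,0,0,0.03,0,0.024,0,0,0,0.031,0,0.025,0,0,0,0.03,0,0.024,0,0,0,0.031,0.001,0.024,0,0,0,0.03,0,0.024,0,0,0,0.031,0,0.024,0,0,0,0.03,0,0.024,0,0,0] end [0.4914 0.0299 0.0975] [179.8 -38.1 168.8] case [64.6  0.  97.5]
```

View pics/side4.png

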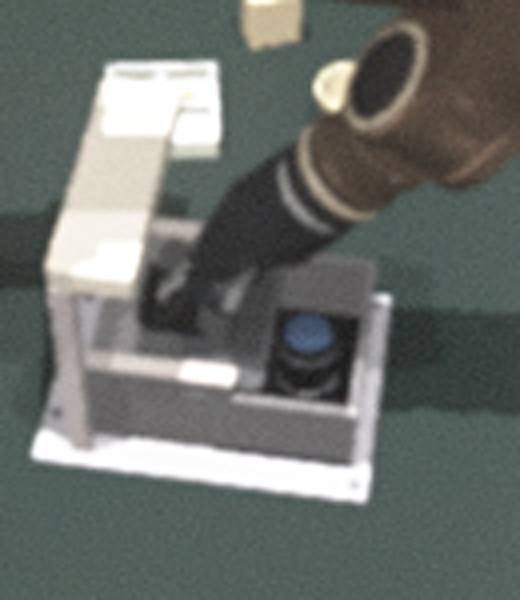

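The cover is about 68 mm open and the barrel is visible at (310,335). I'll continue towards the stop.

Call:
{"method": "play_rows", "body": {"increments": [0.03,0,0.024,0,0,0,0.031,0.001,0.024,0,0,0,0.03,0,0.024,0,0,0,0.031,0,0.025,0,0,0,0.03,0,0.024,0,0,0,0.031,0.001,0.024,0,0,0,0.03,0,0.024,0,0,0,0.031,0,0.024,0,0,0,0.03,0,0.024,0,0,0]}}

```text
t: 8.75
position: [0.4914, 0.0298, 0.0975]
tcp_rot: [179.9, -38.1, 168.8]
wrist_force: [1.5, -3.2, 6.5]
width: 0.004
```

```bash
python3 - <<'E'
from h import *
p,r,s=cur(); print(s['t'],p,(w2c(p)*1000).round(1),s['wrist_force'],s['tcp_rot'])
a=w2c(p)
P,Q=plan(p,r,c2w([a[0]+.004,0,.0975]),r,4,3)
E
```

```text
8.75 [0.49142812 0.02981255 0.09751633] [64.6  0.1 97.5] [ 1.46933667 -3.15122291  6.53349104] [179.8506562  -38.073905   168.82422566]
[0.016,0,0.012,0,0,0,0.015,0.001,0.013,0,0,0,0.016,0,0.012,0,0,0,0.016,0.001,0.013,0,0,0] end [0.4875 0.0307 0.0975] [179.9 -38.1 168.8] case [68.6 -0.  97.5]
```

Call:
{"method": "play_rows", "body": {"increments": [0.016,0,0.012,0,0,0,0.015,0.001,0.013,0,0,0,0.016,0,0.012,0,0,0,0.016,0.001,0.013,0,0,0]}}

```text
t: 9.08
position: [0.4883, 0.0311, 0.0974]
tcp_rot: [179.8, -38.0, 168.9]
wrist_force: [5.9, -1.8, 7.0]
width: 0.003
```

```bash
python3 - <<'E'
from h import *
from workcell import snapshot
p,r,s=cur(); print(s['t'],p,(w2c(p)*1000).round(1),s['wrist_force'],s['tcp_rot'])
s=snapshot('side'); pickle.dump(s,open('s5.pkl','wb')); W=w2c(cloud(s))*1000
im=cv2.resize(s['color'][120:270,190:320,::-1],None,fx=4,fy=4,interpolation=cv2.INTER_CUBIC); cv2.imwrite('pics/side5.png',im)
m=(abs(W[...,2]-88)<4)&(W[...,1]>20)&(W[...,1]<60)&(abs(W[...,0])<130)
print(m.sum(),np.percentile(W[m],[2,5,50,98],axis=0).round(0))
E
```

```text
9.0833 [0.48827928 0.03114145 0.09743034] [67.9 -0.6 97.4] [ 5.90844324 -1.75026717  7.01531123] [179.75768347 -37.98015999 168.85358981]
261 [[-17.  22.  85.]
 [-15.  23.  85.]
 [ 29.  38.  89.]
 [ 81.  53.  92.]]
```

View pics/side5.png

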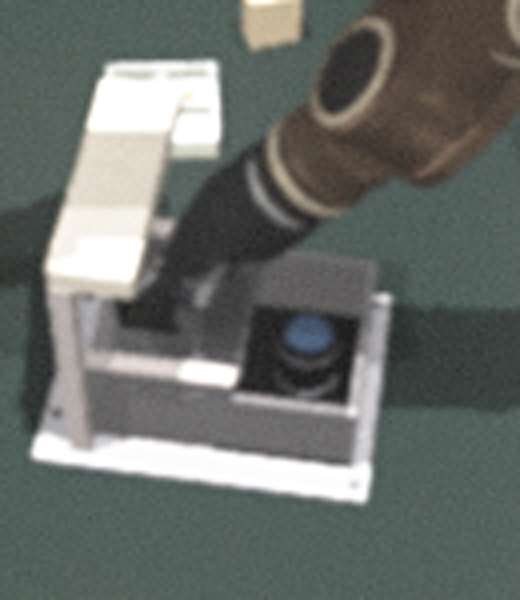

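Call:
{"method": "play_rows", "body": {"increments": [0,0,-0.08,0,0,0,0,0,-0.15,0,0,0,0,0,-0.2,0,0,0,0,0,-0.25,0,0,0,0,0,-0.3,0,0,0,0,0,-0.3,0,0,0,0,0,-0.2,0,0,0]}}

```text
t: 9.72
position: [0.5332, 0.0222, 0.1556]
tcp_rot: [179.8, -38.1, 168.9]
wrist_force: [-0.5, 0.6, 0.5]
width: 0.001
```

```bash
python3 - <<'E'
from h import *
from workcell import snapshot, masks_of
p,r,t=cur(); print(t['t'],p,(w2c(p)*1000).round(1),t['wrist_force'],t['tcp_rot'])
s=snapshot('side'); pickle.dump(s,open('s6.pkl','wb')); W=w2c(cloud(s))*1000
m=(abs(W[...,2]-88)<4)&(W[...,1]>20)&(W[...,1]<60)&(abs(W[...,0])<130)
print('cover',m.sum(),np.percentile(W[m],[2,5,50,98],axis=0).round(0))
m=(abs(W[...,2]-74)<7)&(abs(W[...,1])<45)&(W[...,0]<-18)&(W[...,0]>-98)
print('lens top',m.sum(),np.percentile(W[m],[5,50,95],axis=0).round(0), cv2.minEnclosingCircle(W[m][:,:2].astype(np.float32)))
for d in masks_of(s,'lens_mid'):
    mm=d['mask']; q=W[mm]; print(d['conf'],d['extent'],mm.sum(),np.nanpercentile(q,[5,50,95],axis=0).round(0))
im=cv2.resize(s['color'][120:270,190:320,::-1],None,fx=4,fy=4,interpolation=cv2.INTER_CUBIC); cv2.imwrite('pics/side6.png',im)
E
```

```text
9.7167 [0.53315292 0.02217725 0.15564054] [ 22.1  -0.8 155.6] [-0.52327847  0.643753    0.46067554] [179.75730632 -38.08783412 168.85623638]
cover 256 [[-20.  21.  85.]
 [-17.  23.  85.]
 [ 25.  38.  89.]
 [ 76.  54.  92.]]
lens top 168 [[-81. -17.  70.]
 [-62.   5.  75.]
 [-43.  23.  79.]] ((-61.93476104736328, 1.9470306634902954), 25.076156616210938)
0.65 [257.2, 195.0, 274.9, 223.9] 317 [[-83. -15.  21.]
 [-62.  15.  70.]
 [-41.  25.  78.]]
0.41 [198.7, 139.5, 284.6, 246.3] 5340 [[-105.  -71.    7.]
 [  38.   49.   82.]
 [ 106.   95.  231.]]
```

View pics/side6.png

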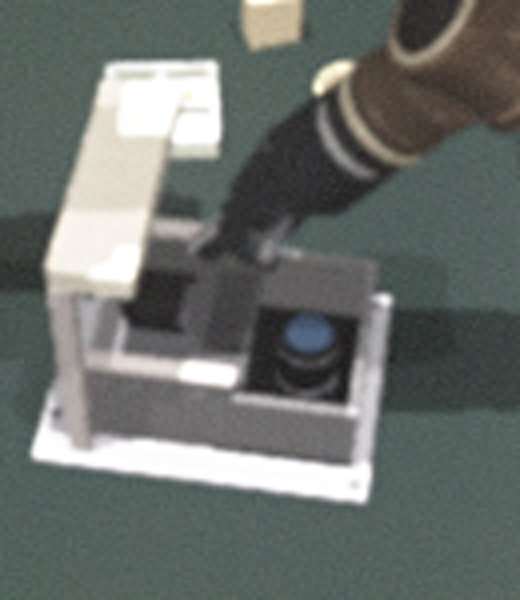

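```bash
python3 - <<'E'
from h import *
p,r,s=cur()
P,Q=plan(p,r,c2w([-.060,0,.19]),Rdown(168.5,0),10,2)
E
```

```text
[-0.09,0,-0.16,0,-0.04,0,-0.09,0,-0.15,0,-0.04,0,-0.11,-0.01,-0.14,0,-0.05,0,-0.11,0,-0.13,0,-0.04,0,-0.13,0,-0.13,0,-0.04,0,-0.13,0,-0.12,0,-0.04,0,-0.14,0,-0.11,0,-0.05,0,-0.15,-0.01,-0.1,0,-0.04,0,-0.15,0,-0.09,0,-0.04,0,-0.16,0,-0.08,0,-0.04,0] end [0.6136 0.005  0.1901] [179.8  -0.2 168.7] case [-60.1   0.  190.1]
```

Call:
{"method": "play_rows", "body": {"increments": [-0.09,0,-0.16,0,-0.04,0,-0.09,0,-0.15,0,-0.04,0,-0.11,-0.01,-0.14,0,-0.05,0,-0.11,0,-0.13,0,-0.04,0,-0.13,0,-0.13,0,-0.04,0,-0.13,0,-0.12,0,-0.04,0,-0.14,0,-0.11,0,-0.05,0,-0.15,-0.01,-0.1,0,-0.04,0,-0.15,0,-0.09,0,-0.04,0,-0.16,0,-0.08,0,-0.04,0,0,0,0,0,0,0], "gripper": 1, "grip_force": 28}}

```text
t: 10.73
position: [0.6122, 0.0054, 0.1908]
tcp_rot: [179.8, -0.1, 168.7]
wrist_force: [0.3, 0.7, -0.1]
width: 0.999
```

```bash
python3 - <<'E'
from h import *
from workcell import snapshot, masks_of
p,r,t=cur(); print(t['t'],p,(w2c(p)*1000).round(1),t['wrist_force'],t['tcp_rot'],t['qpos'].round(0),t['width'])
ims=[]
for n in ['side','top']:
    s=snapshot(n); pickle.dump(s,open(n+'7.pkl','wb')); W=w2c(cloud(s))*1000
    m=(W[...,2]>108)&(W[...,2]<123)&(abs(W[...,1])<25)&(W[...,0]>40)&(W[...,0]<110); print('stop',m.sum(),np.percentile(W[m],[5,50,95],axis=0).round(0) if m.any() else '')
    m=(W[...,2]>97)&(W[...,2]<104)&(abs(W[...,1])<25)&(W[...,0]>20)&(W[...,0]<110); print('pad',m.sum(),np.percentile(W[m],[5,50,95],axis=0).round(0)if m.any() else '')
    m=(abs(W[...,2]-88)<4)&(abs(W[...,1])<60)&(W[...,0]<100)&(W[...,0]>-30); print('cover',m.sum(),np.percentile(W[m],[2,50,98],axis=0).round(0)if m.any() else '')
    m=(abs(W[...,2]-74)<7)&(abs(W[...,1])<45)&(W[...,0]<-18)&(W[...,0]>-98);print('lens',m.sum(),np.percentile(W[m],[5,50,95],axis=0).round(0)if m.any() else '')
    ims.append(cv2.resize(s['color'][120:270,190:320,::-1],None,fx=3,fy=3,interpolation=cv2.INTER_CUBIC))
cv2.imwrite('pics/b7.png',np.hstack(ims))
P,Q=plan(p,r,c2w([-.060,0,.10]),Rdown(168.5,0),6,2)
E
```

```text
10.7333 [0.61217642 0.00537143 0.19078145] [-5.860e+01 -1.000e-01  1.908e+02] [ 0.34065391  0.71254832 -0.11878778] [ 1.79777838e+02 -5.67007162e-02  1.68737418e+02] [ 0. 17.  5. 78.  0. 12.] 0.9990485977665037
stop 2 [[ 73.  19. 109.]
 [ 74.  20. 111.]
 [ 75.  22. 113.]]
pad 133 [[ 38. -20.  98.]
 [ 55.   4. 101.]
 [ 73.  22. 103.]]
cover 685 [[-20. -58.  85.]
 [ 18.   3.  88.]
 [ 74.  52.  92.]]
lens 169 [[-81. -17.  69.]
 [-61.   4.  75.]
 [-42.  23.  78.]]
stop 0 
pad 0 
cover 0 
lens 0 
[0,0,0.3,0,0,0,-0.01,0,0.31,0,0,0,0,0,0.3,0,0,0,-0.01,-0.01,0.3,0,0,0,0,0,0.3,0,0,0,-0.01,0,0.31,0,0,0] end [0.6135 0.005  0.0998] [ 1.798e+02 -1.000e-01  1.687e+02] case [-60.1   0.1  99.8]
```

View pics/b7.png

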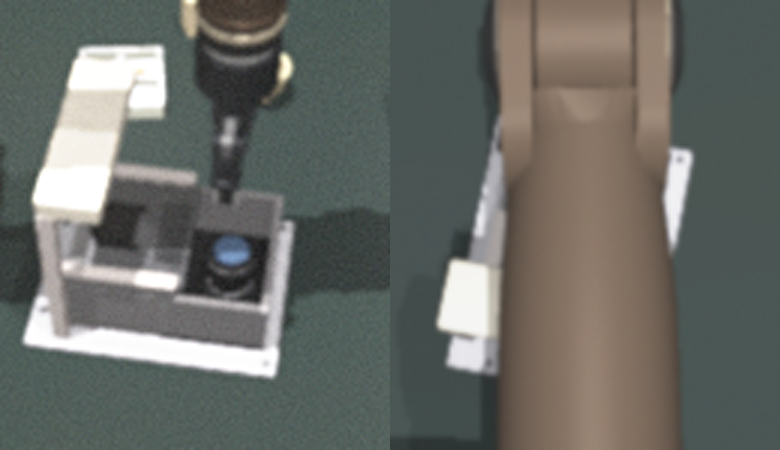

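```bash
python3 - <<'E'
from h import *
p,r,t=cur()
P,Q=plan(p,r,c2w([-.060,0.0005,.03]),Rdown(168.5,0),11,2)
E
```

```text
[-0.01,0,0.29,0,0,0,0,0,0.29,0,0,0,-0.01,0,0.29,0,0,0,0,-0.01,0.29,0,0,0,-0.01,0,0.29,0,0,0,-0.01,0,0.29,0,0,0,0,0,0.29,0,0,0,-0.01,0,0.29,0,0,0,-0.01,0,0.29,0,0,0,0,-0.01,0.29,0,0,0,-0.01,0,0.29,0,0,0] end [0.6135 0.0044 0.0298] [179.8  -0.4 168.7] case [-60.1   0.7  29.8]
```

Call:
{"method": "play_rows", "body": {"increments": [-0.01,0,0.29,0,0,0,0,0,0.29,0,0,0,-0.01,0,0.29,0,0,0,0,-0.01,0.29,0,0,0,-0.01,0,0.29,0,0,0,-0.01,0,0.29,0,0,0,0,0,0.29,0,0,0,-0.01,0,0.29,0,0,0,-0.01,0,0.29,0,0,0,0,-0.01,0.29,0,0,0,-0.01,0,0.29,0,0,0,0,0,0,0,0,0]}}

```text
t: 11.83
position: [0.6121, 0.0041, 0.0253]
tcp_rot: [179.9, -0.8, 168.7]
wrist_force: [-0.4, 0.1, -0.0]
width: 1.002
```

```bash
python3 - <<'E'
from h import *
from workcell import snapshot
p,r,t=cur(); print(t['t'],(w2c(p)*1000).round(1),t['wrist_force'],t['tcp_rot'],t['qpos'].round(0),t['width'])
s=snapshot('side'); cv2.imwrite('pics/side8.png',cv2.resize(s['color'][120:270,190:320,::-1],None,fx=4,fy=4,interpolation=cv2.INTER_CUBIC))
E
```

```text
11.8333 [-58.9   1.2  25.3] [-0.4341973   0.09222013 -0.01454195] [179.90958367  -0.84755758 168.70520953] [  0.  21. -10.  59.   0.  12.] 1.0022382984823166
```

View pics/side8.png

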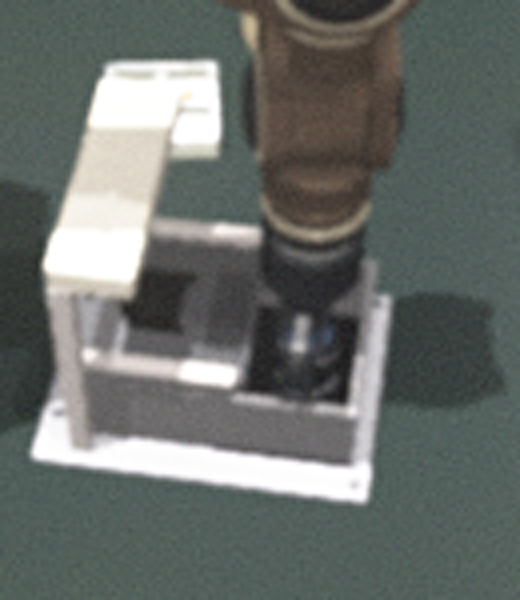

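The fingers straddle the barrel at (310,345). I'll rise 4 mm and close gently.

Call:
{"method": "play_rows", "body": {"increments": [-0.01,0,-0.08,0,0,0,0,0,0,0,0,0,0,0,0,0,0,0]}}

```text
t: 12.13
position: [0.6163, 0.004, 0.0352]
tcp_rot: [179.8, -0.3, 168.7]
wrist_force: [-0.6, 0.3, 0.1]
width: 0.999
```

Call:
{"method": "play_rows", "body": {"increments": [0,0,0,0,0,0,0,0,0,0,0,0,0,0,0,0,0,0,0,0,0,0,0,0,0,0,0,0,0,0,0,0,0,0,0,0,0,0,0,0,0,0,0,0,0,0,0,0], "gripper": -1, "grip_force": 28}}

```text
t: 12.8
position: [0.6154, 0.0041, 0.0344]
tcp_rot: [179.8, -0.3, 168.7]
wrist_force: [-0.4, 0.7, 6.7]
width: 0.555
```

```bash
python3 - <<'E'
from h import *
p,r,t=cur(); print(t['t'],(w2c(p)*1000).round(1),t['wrist_force'],t['width'])
e=R.from_euler('xyz',[180,0,168.7],degrees=True)
P,Q=plan(p,r,np.array([p[0],p[1],.24]),e,12,2)
P,Q=plan(P,Q,np.array([REST[0],REST[1],.20]),e,12,2)
E
```

```text
12.8 [-62.1   0.6  34.4] [-0.37123976  0.68581887  6.66761649] 0.555001804886794
[0,0,-0.34,0,0,0,0,0,-0.35,0,0,0,0.01,0,-0.34,0,0,0,0,0,-0.34,0,0,0,0,0.01,-0.34,0,0,0,0,0,-0.35,0,0,0,0,0,-0.34,0,0,0,0.01,0,-0.34,0,0,0,0,0,-0.34,0,0,0,0,0,-0.35,0,0,0,0,0,-0.34,0,0,0,0,0,-0.34,0,0,0] end [0.6155 0.0039 0.2399] [179.8  -0.3 168.7] case [-62.2   0.7 239.9]
[0.15,-0.61,0.07,0,0,0,0.15,-0.62,0.06,0,0,0,0.15,-0.61,0.07,0,0,0,0.15,-0.61,0.06,0,0,0,0.15,-0.61,0.07,0,0,0,0.15,-0.62,0.06,0,0,0,0.15,-0.61,0.07,0,0,0,0.15,-0.61,0.06,0,0,0,0.15,-0.62,0.07,0,0,0,0.15,-0.61,0.06,0,0,0,0.15,-0.61,0.07,0,0,0,0.15,-0.62,0.06,0,0,0] end [ 0.4551 -0.3392  0.2002] [179.8  -0.3 168.7] case [ 26.6 368.9 200.2]
```

Call:
{"method": "play_rows", "body": {"increments": [0,0,-0.1,0,0,0,0,0,-0.2,0,0,0,0.01,0,-0.3,0,0,0,0,0,-0.4,0,0,0,0,0.01,-0.4,0,0,0,0,0,-0.4,0,0,0,0,0,-0.4,0,0,0,0.01,0,-0.4,0,0,0,0,0,-0.4,0,0,0,0,0,-0.4,0,0,0,0,0,-0.4,0,0,0,0,0,-0.2,0,0,0]}}

```text
t: 13.8
position: [0.6159, 0.0037, 0.2368]
tcp_rot: [179.8, -0.2, 168.7]
wrist_force: [0.9, -0.7, -2.1]
width: 0.555
```

```bash
python3 - <<'E'
from h import *
from workcell import snapshot
p,r,t=cur(); print(t['t'],p,(w2c(p)*1000).round(1),t['wrist_force'],t['width'])
s=snapshot('side'); pickle.dump(s,open('s9.pkl','wb')); cv2.imwrite('pics/side9.png',cv2.resize(s['color'][100:270,180:330,::-1],None,fx=4,fy=4,interpolation=cv2.INTER_CUBIC))
W=cloud(s); C=w2c(W)*1000
m=(abs(C[...,0]+62)<40)&(abs(C[...,1])<40)&(C[...,2]>150)&(C[...,2]<260)
print(np.percentile(C[m],[1,2,5,50,95,99],axis=0).round(0))
m=(C[...,2]>97)&(C[...,2]<104)&(abs(C[...,1])<25)&(C[...,0]>20)&(C[...,0]<110); print('pad',m.sum(),np.percentile(C[m],[5,50,95],axis=0).round(0))
e=R.from_euler('xyz',[180,0,168.7],degrees=True)
P,Q=plan(p,r,np.array([REST[0],REST[1],.20]),e,12,2)
E
```

```text
13.8 [0.61588169 0.00370244 0.23677421] [-62.6   0.8 236.8] [ 0.92385073 -0.66920917 -2.06979322] 0.5548977049843994
[[-86.   3. 217.]
 [-86.   3. 218.]
 [-85.   6. 219.]
 [-68.  21. 238.]
 [-43.  37. 258.]
 [-39.  39. 259.]]
pad 138 [[ 39. -18.  97.]
 [ 55.   3. 100.]
 [ 73.  22. 103.]]
[0.15,-0.61,0.06,0,0,0,0.15,-0.62,0.06,0,0,0,0.15,-0.61,0.06,0,0,0,0.15,-0.61,0.06,0,0,0,0.15,-0.61,0.06,0,0,0,0.16,-0.62,0.06,0,0,0,0.15,-0.61,0.06,0,0,0,0.15,-0.61,0.06,0,0,0,0.15,-0.62,0.06,0,0,0,0.15,-0.61,0.06,0,0,0,0.15,-0.61,0.06,0,0,0,0.15,-0.61,0.06,0,0,0] end [ 0.4551 -0.3388  0.1999] [179.8  -0.2 168.7] case [ 26.7 368.5 199.9]
```

View pics/side9.png

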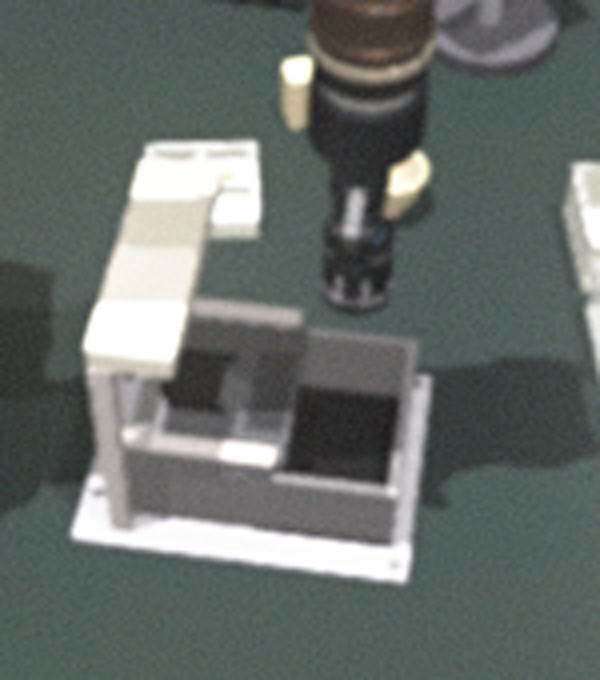

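The barrel is held upright and clear of the case, at (358,265). The cover is still open. Next I carry it to above the rest.

Call:
{"method": "play_rows", "body": {"increments": [0.05,-0.2,0,0,0,0,0.1,-0.4,0,0,0,0,0.15,-0.6,0,0,0,0,0.18,-0.72,0,0,0,0,0.18,-0.72,0,0,0,0,0.18,-0.72,0.1,0,0,0,0.18,-0.72,0.1,0,0,0,0.18,-0.72,0.1,0,0,0,0.18,-0.72,0.1,0,0,0,0.18,-0.72,0.1,0,0,0,0.15,-0.6,0.1,0,0,0,0.07,-0.3,0.1,0,0,0]}}

```text
t: 14.85
position: [0.4548, -0.3316, 0.1961]
tcp_rot: [179.8, -0.5, 168.5]
wrist_force: [0.3, 0.9, -1.7]
width: 0.556
```

Call:
{"method": "play_rows", "body": {"increments": [0,-0.1,0,0,0,0,0,0,0,0,0,0,0,0,0,0,0,0,0,0,0,0,0,0]}}

```text
t: 15.18
position: [0.4573, -0.3327, 0.1981]
tcp_rot: [179.8, -0.4, 168.8]
wrist_force: [0.1, 0.5, -2.7]
width: 0.556
```

```bash
python3 - <<'E'
from h import *
from workcell import snapshot
p,r,t=cur(); print(t['t'],p,t['tcp_rot'],t['wrist_force'],t['width'],t['qpos'].round(0))
for n in ('side','top'):
    s=snapshot(n); pickle.dump(s,open(n+'10.pkl','wb')); W=cloud(s)
    cv2.imwrite(f'pics/{n}10.png',cv2.resize(s['color'][200:384,150:400,::-1] if n=='side' else s['color'][130:300,300:450,::-1],None,fx=3,fy=3,interpolation=cv2.INTER_CUBIC))
    m=(np.hypot(W[...,0]-p[0],W[...,1]-p[1])<.04)&(W[...,2]>.1)&(W[...,2]<.21)
    if m.any(): print(n,np.percentile(W[m],[1,5,50,95,99],axis=0).round(3))
e=R.from_euler('xyz',[180,0,168.7],degrees=True)
P,Q=plan(p,r,np.array([REST[0],REST[1],.08]),e,10,2)
E
```

```text
15.1833 [ 0.45733186 -0.33274238  0.19806832] [179.80021468  -0.38221878 168.77129169] [ 0.07531368  0.53702435 -2.69439284] 0.5559208873029061 [-36.  12.  -1.  78.   0. -25.]
side [[ 0.458 -0.366  0.181]
 [ 0.46  -0.358  0.182]
 [ 0.472 -0.353  0.195]
 [ 0.481 -0.338  0.208]
 [ 0.481 -0.332  0.209]]
top [[ 0.432 -0.325  0.181]
 [ 0.432 -0.324  0.182]
 [ 0.44  -0.313  0.198]
 [ 0.449 -0.309  0.209]
 [ 0.452 -0.303  0.21 ]]
[0,-0.01,0.24,0,0,0,0,-0.02,0.23,0,0,0,0,-0.01,0.24,0,0,0,0,-0.02,0.23,0,0,0,0,-0.01,0.24,0,0,0,0,-0.01,0.24,0,0,0,0,-0.02,0.23,0,0,0,0,-0.01,0.24,0,0,0,0.01,-0.02,0.23,0,0,0,0,-0.01,0.24,0,0,0] end [ 0.4548 -0.339   0.0801] [179.8  -0.4 168.8] case [ 26.9 368.7  80.1]
```

View pics/side10.png

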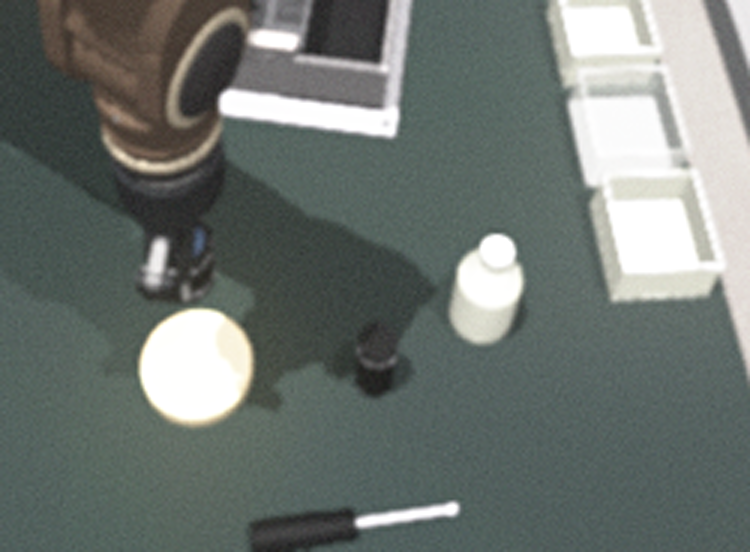

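The barrel hangs above the rest, which is at (195,365), and nothing is in the way. I'll descend with a slow finish; contact should come at TCP z of about 0.042–0.044.

Call:
{"method": "play_rows", "body": {"increments": [0,-0.01,0.15,0,0,0,0,-0.02,0.24,0,0,0,0,-0.01,0.3,0,0,0,0,-0.02,0.32,0,0,0,0,-0.01,0.32,0,0,0,0,-0.01,0.32,0,0,0,0,-0.02,0.3,0,0,0,0,-0.01,0.25,0,0,0,0.01,-0.02,0.2,0,0,0,0,-0.01,0.1,0,0,0,0,0,0,0,0,0,0,0,0,0,0,0]}}

```text
t: 16.28
position: [0.4547, -0.3398, 0.0735]
tcp_rot: [179.8, -0.4, 168.7]
wrist_force: [-0.4, -0.2, -2.4]
width: 0.555
```

```bash
python3 - <<'E'
from h import *
from workcell import snapshot
p,r,t=cur(); print(t['t'],p,t['tcp_rot'],t['wrist_force'],t['width'])
e=R.from_euler('xyz',[180,0,168.7],degrees=True)
P,Q=plan(p,r,np.array([REST[0],REST[1],.05]),e,8,2)
for n in ('side',):
    s=snapshot(n); cv2.imwrite(f'pics/{n}11.png',cv2.resize(s['color'][220:370,150:320,::-1],None,fx=4,fy=4,interpolation=cv2.INTER_CUBIC))
E
```

```text
16.2833 [ 0.45473551 -0.33975635  0.07347807] [179.8318982   -0.35438556 168.72756701] [-0.40669662 -0.2102316  -2.44396502] 0.5546579287106141
[0,0,0.06,0,0,0,0,0,0.06,0,0,0,0,0.01,0.06,0,0,0,0,0,0.05,0,0,0,0,0,0.06,0,0,0,0,0,0.06,0,0,0,0,0,0.06,0,0,0,-0.01,0,0.06,0,0,0] end [ 0.4552 -0.3393  0.05  ] [179.8  -0.4 168.7] case [ 26.5 369.   50. ]
```

View pics/side11.png

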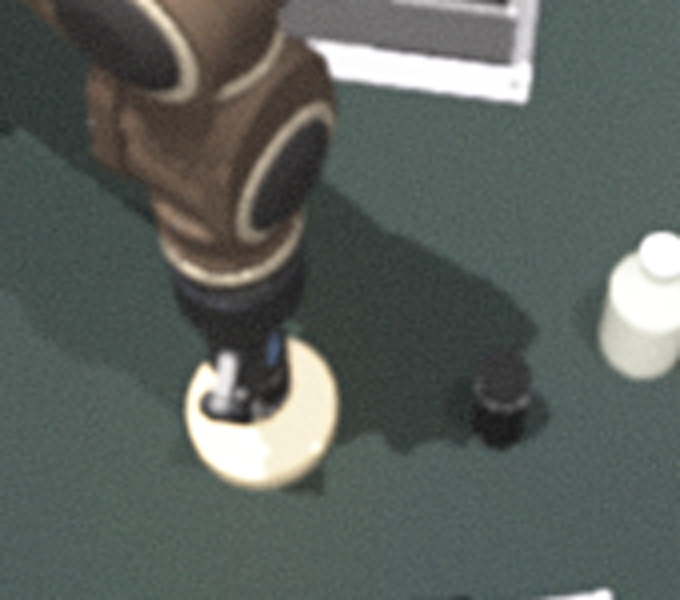

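The barrel is about 30 mm above the rest and still held. I'll lower it slowly.

Call:
{"method": "play_rows", "body": {"increments": [0,0,0.06,0,0,0,0,0,0.06,0,0,0,0,0.01,0.06,0,0,0,0,0,0.06,0,0,0,0,0,0.06,0,0,0,0,0,0.06,0,0,0,0,0,0.06,0,0,0,-0.01,0,0.06,0,0,0,0,0,0,0,0,0]}}

```text
t: 17.08
position: [0.4548, -0.3392, 0.0485]
tcp_rot: [179.8, -0.4, 168.7]
wrist_force: [-1.1, 0.0, -3.2]
width: 0.554
```

Call:
{"method": "play_rows", "body": {"increments": [0,0,0.02,0,0,0,0,0,0.02,0,0,0,0,0,0.02,0,0,0,0,0,0.02,0,0,0,0,0,0.02,0,0,0,0,0,0,0,0,0]}}

```text
t: 17.58
position: [0.4549, -0.3393, 0.0441]
tcp_rot: [179.8, -0.4, 168.7]
wrist_force: [0.4, 0.2, -2.4]
width: 0.552
```

Call:
{"method": "play_rows", "body": {"increments": [0,0,0.01,0,0,0,0,0,0.01,0,0,0,0,0,0.01,0,0,0,0,0,0,0,0,0]}}

```text
t: 17.92
position: [0.455, -0.3393, 0.0427]
tcp_rot: [179.8, -0.4, 168.7]
wrist_force: [0.1, -0.9, -2.8]
width: 0.556
```

Call:
{"method": "play_rows", "body": {"increments": [0,0,0.01,0,0,0,0,0,0.01,0,0,0,0,0,0,0,0,0]}}

```text
t: 18.17
position: [0.4551, -0.3393, 0.0424]
tcp_rot: [179.8, -0.3, 168.7]
wrist_force: [-1.4, 0.8, 4.1]
width: 0.554
```

Contact, at about 6 N. Releasing.

Call:
{"method": "play_rows", "body": {"increments": [0,0,0,0,0,0,0,0,0,0,0,0,0,0,0,0,0,0,0,0,0,0,0,0], "gripper": 0.4}}

```text
t: 18.5
position: [0.4551, -0.3394, 0.0417]
tcp_rot: [179.8, -0.3, 168.7]
wrist_force: [-0.4, -0.1, -0.2]
width: 0.7
```

Call:
{"method": "play_rows", "body": {"increments": [0,0,0,0,0,0,0,0,0,0,0,0,0,0,0,0,0,0,0,0,0,0,0,0,0,0,0,0,0,0], "gripper": 1}}

```text
t: 18.92
position: [0.455, -0.3393, 0.0418]
tcp_rot: [179.8, -0.4, 168.7]
wrist_force: [-0.2, 0.6, -0.5]
width: 1.0
```

```bash
python3 - <<'E'
from h import *
from workcell import snapshot
p,r,t=cur(); print(t['t'],p,t['tcp_rot'],t['wrist_force'],t['width'])
for n in ('side',):
    s=snapshot(n); cv2.imwrite(f'pics/{n}12.png',cv2.resize(s['color'][220:370,150:320,::-1],None,fx=4,fy=4,interpolation=cv2.INTER_CUBIC))
E
```

```text
18.9167 [ 0.45501467 -0.33932051  0.04178906] [179.82991324  -0.35783554 168.71292813] [-0.2242664   0.61199867 -0.47526999] 1.0000597861931488
```

View pics/side12.png

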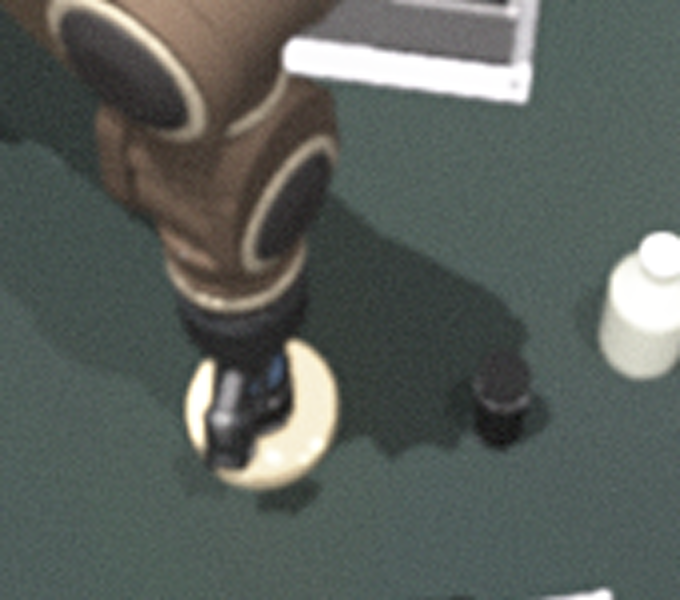

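The fingers are open around the barrel, which stands on the rest at (270,375). I'll go straight up.

Call:
{"method": "play_rows", "body": {"increments": [0,0,-0.05,0,0,0,0,0,-0.15,0,0,0,0,0,-0.25,0,0,0,0,0,-0.35,0,0,0,0,0,-0.4,0,0,0,0,0,-0.4,0,0,0,0,0,-0.4,0,0,0,0,0,-0.4,0,0,0,0,0,-0.4,0,0,0,0,0,-0.4,0,0,0,0,0,-0.3,0,0,0,0,0,0,0,0,0]}}

```text
t: 19.97
position: [0.4571, -0.3409, 0.2211]
tcp_rot: [180.0, -0.0, 168.7]
wrist_force: [0.4, -0.8, 1.0]
width: 1.002
```

Call:
{"method": "play_rows", "body": {"increments": [-0.3,0.4,0,0,0,0,-0.4,0.6,0,0,0,0,-0.4,0.6,0,0,0,0,-0.4,0.6,0,0,0,0,0,0.6,0,0,0,0,0,0.4,0,0,0,0,0,0,0,0,0,0,0,0,0,0,0,0,0,0,0,0,0,0]}}

```text
t: 20.72
position: [0.5606, -0.1982, 0.2165]
tcp_rot: [179.8, -0.4, 168.7]
wrist_force: [-0.6, -1.3, -0.0]
width: 0.998
```

```bash
python3 - <<'E'
from h import *
from workcell import snapshot, masks_of
p,r,t=cur(); print(t['t'],p,t['tcp_rot'],t['wrist_force'],t['width'],t['qd'].round(2))
ims=[]
for n in ('side','top'):
    s=snapshot(n); pickle.dump(s,open(n+'13.pkl','wb')); W=cloud(s)
    im=s['color'][:,:,::-1]; cv2.imwrite(f'pics/{n}13.png',cv2.resize(im,(800,600)))
    m=(np.hypot(W[...,0]-.455,W[...,1]+.339)<.05)&(abs(W[...,2]-.083)<.012)
    q=W[m]; print(n,'lenstop',m.sum(),np.percentile(q,[5,50,95],axis=0).round(3).tolist(),[round(v,1) for v in cv2.minEnclosingCircle((q[:,:2]*1000).astype(np.float32))[0]])
    m=(np.hypot(W[...,0]-.455,W[...,1]+.339)<.075)&(W[...,2]>.014)&(W[...,2]<.03); print(' rest',cv2.minEnclosingCircle((W[m][:,:2]*1000).astype(np.float32)))
    C=w2c(W)*1000
    m=(C[...,2]>97)&(C[...,2]<104)&(abs(C[...,1])<25)&(C[...,0]>20)&(C[...,0]<110)
    if m.any(): print(' pad',m.sum(),np.percentile(C[m],[5,50,95],axis=0).round(0).tolist())
    o=pickle.load(open(n+'0.pkl','rb'))
    for l in ['tube','pot','driver','bottle','vblock']:
        a=masks_of(s,l); print(' ',l,[([int(v) for v in d['extent']],round(float(d['conf']),2)) for d in a[:2]])
E
```

```text
20.7167 [ 0.5605791  -0.19815211  0.21649341] [179.84893764  -0.38093583 168.71517776] [-0.63158628 -1.31170689 -0.02345531] 0.9977896484395924 [-1.17 -0.08  0.2   0.08 -0.01  0.01]
side lenstop 305 [[0.435, -0.363, 0.076], [0.455, -0.344, 0.083], [0.475, -0.322, 0.086]] [454.7, -341.1]
 rest ((457.077880859375, -340.2377624511719), 48.38380813598633)
 pad 123 [[38.0, -18.0, 98.0], [55.0, 2.0, 101.0], [72.0, 23.0, 104.0]]
  tube [([269, 304, 280, 328], 0.87)]
  pot []
  driver [([232, 368, 302, 384], 0.69)]
  bottle [([296, 279, 322, 315], 0.96)]
  vblock []
top lenstop 34 [[0.435, -0.359, 0.079], [0.447, -0.356, 0.083], [0.462, -0.349, 0.087]] [450.0, -351.5]
 rest ((446.203369140625, -366.0851745605469), 36.17967224121094)
 pad 15 [[40.0, -15.0, 98.0], [42.0, 4.0, 100.0], [44.0, 21.0, 102.0]]
  tube []
  pot [([148, 150, 164, 172], 0.92)]
  driver [([407, 167, 420, 218], 0.62)]
  bottle []
  vblock []
```

View pics/side13.png

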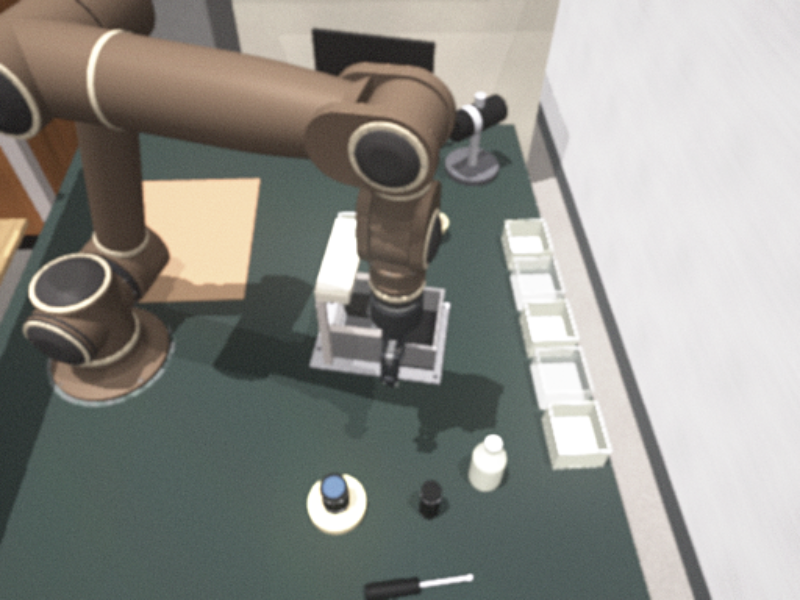

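View pics/top13.png

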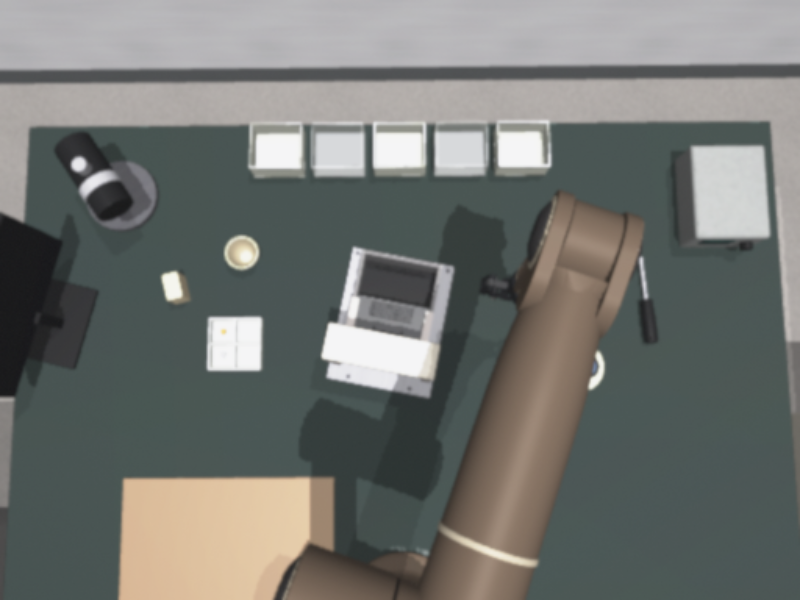

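```bash
python3 - <<'E'
from h import *
o={n:(pickle.load(open(n+'0.pkl','rb')),pickle.load(open(n+'13.pkl','rb'))) for n in('top','side')}
for n,(a,b) in o.items():
    for s in (a,b):
        C=w2c(cloud(s))*1000
        m=(abs(C[...,2]-88)<5)&(abs(C[...,1])<45)&(C[...,0]<110)&(C[...,0]>-120)
        # per y-strip near edge
        e=[np.percentile(C[m&(C[...,1]>y)&(C[...,1]<=y+10),0],3) for y in range(-45,40,10) if (m&(C[...,1]>y)&(C[...,1]<=y+10)).sum()>10]
        print(n,np.round(np.median(e),1),len(e))
E
```

```text
top -101.4 9
top -25.6 9
side -104.6 9
side 3.9 5
```

```bash
python3 - <<'E'
from h import *
ims=[]
for f in('top0','top13','side0','side13'):
    s=pickle.load(open(f+'.pkl','rb'))
    src=np.float32([[-110,-70],[110,-70],[110,70],[-110,70]])
    dst=np.float32([proj(s,c2w([x/1000,y/1000,.088])) for x,y in src])
    H=cv2.getPerspectiveTransform(np.float32([[0,0],[660,0],[660,420],[0,420]]),dst)
    ims.append(cv2.warpPerspective(s['color'],H,(660,420),flags=cv2.INTER_CUBIC|cv2.WARP_INVERSE_MAP))
cv2.imwrite('pics/rect.png',cv2.resize(np.vstack([np.hstack(ims[:2]),np.hstack(ims[2:])]),None,fx=.6,fy=.6)[:,:,::-1])
E
```

```text
(no output)
```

View pics/rect.png

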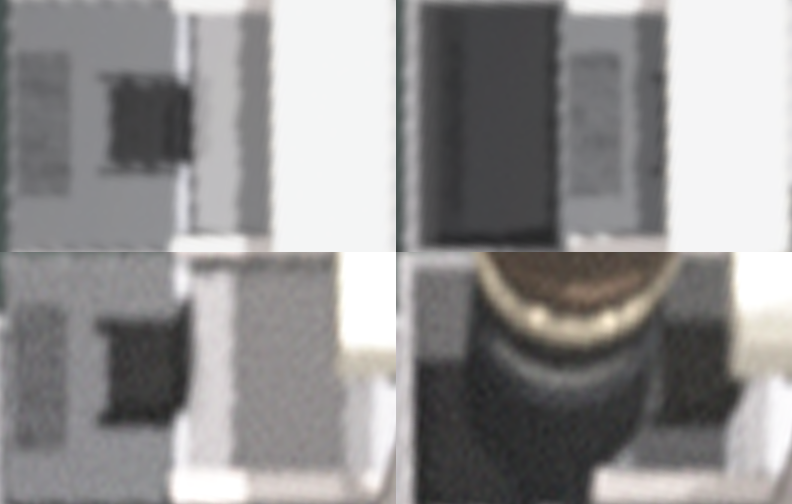

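The rectified views show the cover's ribbed patch shifted about 155 px at 1.8 px/mm. That puts the cover about 86 mm open, past the 81 mm catch. Handing in.

```bash
python3 -c "
from workcell import job
print(job.job_done())"
```

```text
the job is handed in; nothing more can be done
None
```

I slid the cover open with the tab held down, then lifted the barrel out and set it upright on the round rest. I handed the job in at about 21 s; the hand-in gave no verdict.

**Cover:** I leaned the gripper about 38° and pushed against the thumb stop until the force rose at the end stop. After I let go of the tab, pictures from both cameras put the cover about 86 mm open. It was pushed to about 89–90 mm, so it seems to have settled back 2–4 mm. That is still past the 81 mm catch.

**Barrel:** I gripped it with the force set to 28 N and lifted it clear of the case. I put it down slowly, with about 6 N at contact, then opened the fingers and backed away. The side camera shows it upright, its axis about 2 mm from the rest's centre, with its glass top at z 0.083 m. The expected height is 0.082 m.

**Checks that were weak or disagreed:**
- The arm hid much of the barrel and rest from the top camera at the end, so its figures there could not be used.
- Reading the cover's edge from depth gave inconsistent figures (76 mm from the top camera, 108 mm from the side). I relied on the tab pad in the side view and the cover's ribbed patch in the top view instead.
- The networks missed some of the bystanders that the arm partly hid. The tube, bottle, screwdriver and bowl were found within a few pixels of where they started. The block was not found, but it looks unmoved in the top picture.

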